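# Load the roller mill

### The job

Get the roller mill running: first clear whatever has been left lying on its rollers into the grey tray, then lay every sample jar that stands on the bench on its side on the rollers, lengthways between the two rollers of a lane and not sticking out past their ends (two jars fit end to end in a lane), and only when all the jars are lying there push the mill's switch lever fully over, away from you. Leave the beaker, the wash bottle and the wooden case where they are.

Things in the scene. Friction and masses are not known exactly. Their poses are not given: they have to be found in the camera images.
- mill: Fixed bench roller mill, blue base 250 mm (x) by 336 (y), origin at the centre of its underside, x away from the robot. Four fixed ringed rollers along y, 30 mm diameter, 300 long, tops 60 mm up, at x = -81, -33, 33 and 81 mm: two lanes of two. White end plates at y = +-160, 16 thick, 60 high. Switch box, 120 by 55 by 40 high, at the -y end.
- lane_near (a point): Middle of the lane nearer the robot, 82 mm above the bench: where the axis of a jar lying in the lane runs. Axes as the mill's: y along the rollers, x across them.
- lane_far (a point): The same for the farther lane, 114 mm on in the mill's x.
- switch (a joint): Switch lever of the mill: a black lever that leans towards the robot at 0 (off) and swings in the mill's x direction about an axis along the mill's y, to 1.0 rad (fully over, on). A light push (a few N) moves it and it stays where it is left. Starts near 0.
- switch_tip (a point): Tip of the switch lever, about 70 mm from its pivot, which lies in the mill's -y end box at x = 0, y = -195 mm of the mill.
- jar1: Closed white plastic sample jar with a black screw cap, 112 mm tall, 0.3 kg: body 58 mm diameter and 88 mm long, then the cap, 52 mm diameter and 24 mm long. Stands upright on the bench at the start. Origin: centre of its underside; its z axis runs along the jar towards the cap. May be absent. All jars are alike.
- jar2: Closed white plastic sample jar with a black screw cap, 112 mm tall, 0.3 kg: body 58 mm diameter and 88 mm long, then the cap, 52 mm diameter and 24 mm long. Stands upright on the bench at the start. Origin: centre of its underside; its z axis runs along the jar towards the cap. May be absent. All jars are alike.
- jar3: Closed white plastic sample jar with a black screw cap, 112 mm tall, 0.3 kg: body 58 mm diameter and 88 mm long, then the cap, 52 mm diameter and 24 mm long. Stands upright on the bench at the start. Origin: centre of its underside; its z axis runs along the jar towards the cap. May be absent. All jars are alike.
- jar4: Closed white plastic sample jar with a black screw cap, 112 mm tall, 0.3 kg: body 58 mm diameter and 88 mm long, then the cap, 52 mm diameter and 24 mm long. Stands upright on the bench at the start. Origin: centre of its underside; its z axis runs along the jar towards the cap. May be absent. All jars are alike.
- jar1_mid (a point): Point on the axis of jar1 at mid-length, 56 mm from either end; axes as the jar's.
- jar2_mid (a point): Point on the axis of jar2 at mid-length, 56 mm from either end; axes as the jar's.
- jar3_mid (a point): Point on the axis of jar3 at mid-length, 56 mm from either end; axes as the jar's.
- jar4_mid (a point): Point on the axis of jar4 at mid-length, 56 mm from either end; axes as the jar's.
- spanner: Flat steel jar spanner, 150 mm long (x), lying flat: middle part 90 mm long, 26 mm wide (y), 18 mm thick; each end 40 mm wide. 0.25 kg. At the start it lies across the rollers of one lane. Origin: centre of its underside, z up.
- carton: Small closed cardboard carton, 110 mm (x) by 50 mm (y) by 45 mm high, 0.12 kg. At the start it lies across the rollers of one lane. Origin: centre of its underside.
- tray: Open grey plastic tray, fixed, 240 mm (x) by 180 mm (y), 45 mm high, walls and floor 4 mm. Origin: centre of its underside.
- beaker: Glass beaker, 72 mm diameter, 95 mm high, beyond the mill; leave alone. Origin: centre of underside.
- wash_bottle: White wash bottle, 68 mm diameter, 170 mm high, beyond the mill; leave alone. Origin: centre of underside.
- weight_case: Closed dark wooden case, 70 by 110 by 45 mm, beyond the mill; leave alone. Origin: centre of underside.
Not all that is in view belongs to the job. Of the things shaped like the spanner, the steel one is meant. What is shaped like the jar4 but yellow is not meant.

How it is judged:
By the outcome, as a careful person would: the job done as asked, in the order asked, and still so for the second after the job is handed in, with the robot touching nothing.
Of jar1, jar2, jar3, jar4 only 2 to 4 are there at a start; the rules pass over those that are not, and their reading is None.
At some moment in a run one of spanner, carton may be knocked a few centimetres aside while the robot is not near it.
Once in a run the grip may slacken for a moment while it holds something.
It also fails if it takes over 208 s, if anything falls off the work surface, if the arm or the gripper's body presses on something with over 40 N, if the wrist force passes 120 N, or if a joint passes its speed limit or range.

### The arm

A 7-joint arm with a two-finger parallel gripper is mounted at the origin on the work surface. World frame = base frame: x ahead of the robot, y to its left, z up, the work surface at z = 0. Lengths are in m, angles in rad, forces in N, time in s.
With the tool pointing down it reaches from about 0.35 to 0.9 m from the base axis. Payload 7.2 kg.
Tool frame: the origin (TCP) lies between the finger pads; the fingertips stand arm.tips_ahead ahead of it and the grasp point (between the pads) lies 8 mm behind it (arm.tips_ahead is the distance from the TCP to the fingertips, in m); x points along the fingers, y is the direction in which the jaws open and shut, and the axes are right-handed (so a half turn about x gives the same grasp; the last joint's range is limited). The gripper opens to 85 mm and grips with 20 to 120 N. Pads are 22 mm wide; open, the fingers measure 114 mm over their backs; the gripper's body (76 mm by 85 mm) begins 54 mm behind the grasp point. The pads swing forward as they close: fully open they stand 13 mm farther back than shut.
Start: joints at [1.281, 0.411, -0.013, 1.596, 0.006, 1.134, -0.082], TCP at [0.137, -0.61, 0.242] pointing down, gripper open.
Joint ranges: [-2.95, 2.95], [-0.29, 1.99], [-1.47, 1.44], [0.14, 2.54], [-1.03, 4.17], [0.13, 1.85], [-2.86, 2.86]. Speed limits (rad/s): [2.39, 2.39, 3.01, 3.01, 3.14, 3.14, 3.14].

### API

Orientations are given as [roll, pitch, yaw] about the fixed x, y, z axes, in that order (R = Rz(yaw) Ry(pitch) Rx(roll)).
In Python, from rig import get_obs, cams, job, arm gives the robot as it stands.
- The arm moves only by the tool apply_moves, never from a script. Its argument "moves" is one flat list of numbers, 7 for each row, row after row: the shift along the tool's x, y, z as a fraction of full scale, then the turn, a rotation vector about the tool's x, y, z as a fraction of full scale, then the opening, from 0 (shut) to 1 (fully open). A call has 1 to 20 rows; each row shifts and turns the pose as measured when the row begins, along the tool's axes as they then stand; what a row does not reach is not made up. Full scale, the value 1, is 0.3 m for a shift and 30 degrees for a turn. A row lasts 1/10 s, in which the tool goes at most 50 mm and 8.59 degrees, less where a joint would pass 70% of its speed; a pose out of reach is approached as far as the arm can. A call with a number of a shift or a turn outside -1 to 1 is refused whole. A call with a gripper value outside its range is refused whole. The fingers move at their own pace and stop on an object; "squeeze" is the grip in N (left out, the last holds). Time passes only in rows, so rows that do not move let the fingers close. It gives the time, the measured TCP pose, the force and the opening at its end, in the units of the state.
- get_obs(): the state, without advancing time (a new reading comes with each control period).
- cams.read_camera(name): name is "side" or "top" or "wrist"; returns (picture, depth): 400x640x3 uint8, blue, green, red; 400x640 float32, m along the optical axis (not along the pixel's ray), 0 where there is no reading.
- cams.calibration(name): a dict with "mtx" (3x3 intrinsics, pixels), "xyz" and "attitude" of the camera in the world. Camera axes: x right, y up, looking along -z (the intrinsics and any distortion apply to the point x, -y, -z); pixel columns grow to the right and rows downward; lengths in m; the calibration is good to about 2 mm. A picture is of the moment at which its call begins: read the wrist's pose just before it. calibration takes no time and is no camera call; for the wrist camera it gives the pose at the moment of the call.
- job.hand_in(): hands the job in, once; it reports no verdict.
The state is a dict: "time": time; "qpos": joint angles; "joint_vel": joint speeds; "joint_efforts": joint torques, N m; "eef_pos": TCP position; "eef_rot": TCP orientation; "ft_force": force on the tool from outside, world axes, zero at the start; "ft_torque": the same for the moment, N m; "opening": opening from 0.0 (shut) to 1.0 (fully open).
Only numpy, scipy, OpenCV 4.12 (cv2) and the standard library are available. Lean on these libraries where they do the work, as an engineer would, in place of code of your own. Each camera call takes 0.05 s, during which the arm holds its last target.

## Working session

There is one attempt and no reset: what is moved stays moved. The work goes in short steps, Python scripts to look and compute and a tool call to move; the robot and the scene stay as the last step left them, time stands still between calls to the robot, and variables do not carry over. Pictures are saved under pics/ and viewed, and the job is handed in when it is done.

Besides the shell and the picture viewer there is one more tool, called after "Emit:" by a JSON object that holds its "method" and its "body", one argument or row to a line. apply_moves: Moves the arm, as the interface text tells. Shift numbers are shares of 0.3 m and turn numbers shares of 30 degrees, none past 1 either way. Its arguments: {"type":"object","properties":{"moves":{"type":"array","items":{"type":"number","minimum":-1,"maximum":1}},"squeeze":{"type":"number"}},"required":["moves"]}

```bash
ls; mkdir -p pics; python3 - <<'E'
from rig import get_obs,cams,job,arm
import cv2
print(get_obs()); print(arm.tips_ahead, dir(arm))
for n in ["side","top","wrist"]:
    c=cams.calibration(n); print(n,c)
    p,d=cams.read_camera(n); cv2.imwrite(f"pics/{n}0.png",p)
E
```

```text
pics
{'time': 0.0, 'qpos': array([ 1.28080429,  0.41189737, -0.01273257,  1.59706065,  0.00559778,
        1.1343145 , -0.08218657]), 'joint_vel': array([ 8.29242904e-06, -4.93841226e-04,  7.55603426e-04,  9.32536379e-04,
        3.26989429e-04,  1.55234551e-05, -1.27933268e-03]), 'joint_efforts': array([-5.26856475e-04, -6.00635648e+01,  6.82403035e-01, -2.99404711e+01,
        1.38559373e-02,  1.08297105e-02, -1.20328264e-05]), 'eef_pos': array([ 0.13734991, -0.60921637,  0.24144774]), 'eef_rot': array([-1.50582181,  1.56915204,  1.85761893]), 'ft_force': array([-0.03265384, -0.16560144, -0.393788  ]), 'ft_torque': array([ 0.02312476, -0.07751731, -0.01779104]), 'opening': 1.0006402391185065}
0.011 ['MotionError', '__class__', '__delattr__', '__dict__', '__dir__', '__doc__', '__eq__', '__format__', '__ge__', '__getattribute__', '__getstate__', '__gt__', '__hash__', '__init__', '__init_subclass__', '__le__', '__lt__', '__module__', '__ne__', '__new__', '__reduce__', '__reduce_ex__', '__repr__', '__setattr__', '__sizeof__', '__str__', '__subclasshook__', '__weakref__', 'tips_ahead']
side {'mtx': array([[383.38509367,   0.        , 324.6280006 ],
       [  0.        , 383.38509367, 198.00729208],
       [  0.        ,   0.        ,   1.        ]]), 'xyz': array([0.15118941, 0.66388229, 0.7351154 ]), 'attitude': array([ 0.87855566,  0.01262812, -2.61775536])}
top {'mtx': array([[492.95528968,   0.        , 321.27347459],
       [  0.        , 492.95528968, 193.51266081],
       [  0.        ,   0.        ,   1.        ]]), 'xyz': array([0.40281745, 0.00248029, 1.41155385]), 'attitude': array([ 0.11106657, -0.00349025, -1.57419922])}
wrist {'mtx': array([[292.21488959,   0.        , 320.65357315],
       [  0.        , 292.21488959, 196.45141951],
       [  0.        ,   0.        ,   1.        ]]), 'xyz': array([ 0.20122783, -0.59548521,  0.3729678 ]), 'attitude': array([-0.26588331,  0.0020796 , -1.34922216])}
```

View pics/top0.png

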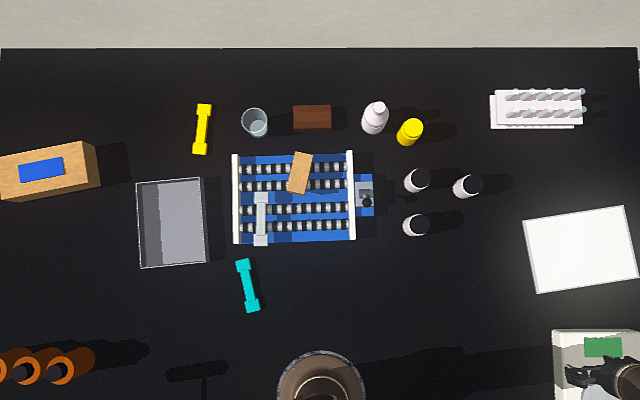

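View pics/side0.png

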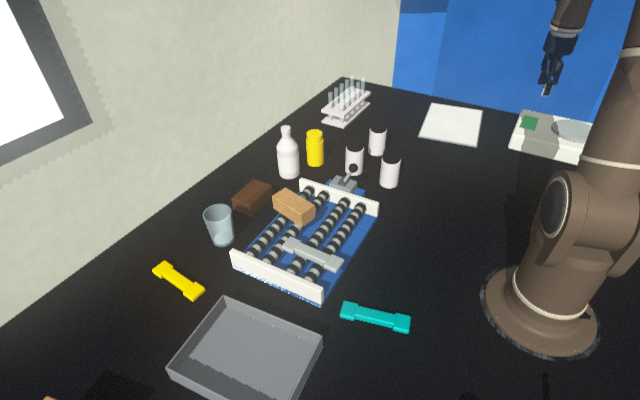

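View pics/wrist0.png

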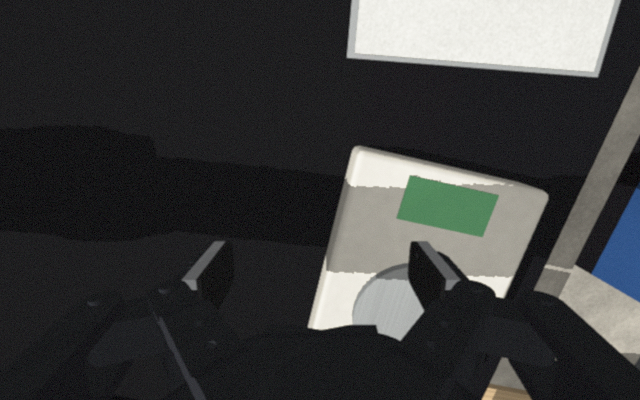

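The steel spanner is at top px (261,218) in the near lane, and the carton is at (300,173) in the far lane. Three white, black-capped jars stand at (418,180), (467,186) and (416,225); the yellow one at (409,131) and the teal and yellow spanners are decoys. Next I'll measure positions and crop in to confirm.

```bash
cat > h.py <<'E'
import numpy as np,cv2
from rig import get_obs,cams,job,arm
from scipy.spatial.transform import Rotation as R
def cam(n):
    c=cams.calibration(n); p,d=cams.read_camera(n); return p,d,c
def cloud(d,c):
    K=c['mtx'];h,w=d.shape;u,v=np.meshgrid(np.arange(w),np.arange(h))
    P=np.stack([(u-K[0,2])/K[0,0]*d,-(v-K[1,2])/K[1,1]*d,-d],-1)
    return P@R.from_euler('xyz',c['attitude']).as_matrix().T+c['xyz']
def ray(c,u,v,z):
    K=c['mtx'];r=R.from_euler('xyz',c['attitude']).as_matrix()@np.array([(u-K[0,2])/K[0,0],-(v-K[1,2])/K[1,1],-1])
    return c['xyz']+r*(z-c['xyz'][2])/r[2]
def pose():
    o=get_obs(); return o['eef_pos'],R.from_euler('xyz',o['eef_rot']),o
def need(pos,rot):
    """shift in tool axes & rotvec as fractions of full scale from current pose"""
    p,r,o=pose(); return np.round(r.inv().apply(np.array(pos)-p)/0.3,3), np.round(np.degrees((r.inv()*rot).as_rotvec())/30,3)
def tool(xd,yd):
    x=np.array(xd,float);x/=np.linalg.norm(x);y=np.array(yd,float);y-=x*(x@y);y/=np.linalg.norm(y)
    return R.from_matrix(np.stack([x,y,np.cross(x,y)],1))
E
python3 - <<'E'
from h import *
p,d,c=cam("top"); C=cloud(d,c); hsv=cv2.cvtColor(p,cv2.COLOR_BGR2HSV)
np.savez('top0.npz',p=p,d=d,C=C)
def s(n,m,z0,z1):
    m=m&(C[...,2]>z0)&(C[...,2]<z1); pts=C[m]
    if len(pts)<5: print(n,'none');return
    r=cv2.minAreaRect((pts[:,:2]*1000).astype(np.float32)); print(n,len(pts),np.round(np.median(pts,0),3),'rect',np.round(r[0],0),np.round(r[1],0),round(r[2],1),'z',np.percentile(pts[:,2],[5,95]).round(3))
def box(u0,v0,u1,v1):
    m=np.zeros(d.shape,bool);m[v0:v1,u0:u1]=1;return m
s('spanner',box(248,185,275,250)&(hsv[...,1]<60),.068,.2)
s('carton',box(280,145,320,200)&(hsv[...,0]<25)&(hsv[...,1]>60),.08,.2)
s('endL',box(225,145,243,250),.05,.068)
s('endR',box(343,145,358,250),.05,.068)
for n,b in dict(A=(400,165,435,195),B=(445,170,485,205),Cc=(398,210,432,240),Y=(395,115,425,148)).items():
    s(n,box(*b),.104,.125); s(n+'all',box(*b),.03,.125)
s('tray',box(125,170,212,275),.038,.052)
s('switchbox',box(354,165,380,220),.03,.045); s('lever',box(354,165,380,220),.05,.2)
cv2.imwrite('pics/crop1.png',np.hstack([cv2.resize(p[140:260,225:385],(640,480),interpolation=cv2.INTER_CUBIC)]))
cv2.imwrite('pics/crop2.png',cv2.resize(p[110:250,380:500],(480,560),interpolation=cv2.INTER_CUBIC))
E
```

```text
spanner 644 [0.485 0.161 0.077] rect [486. 161.] [147.  39.] 0.5 z [0.072 0.082]
carton 768 [0.604 0.055 0.105] rect [607.  55.] [ 50. 110.] 77.6 z [0.1   0.109]
endL 682 [0.542 0.232 0.059] rect [542. 228.] [248.  30.] 1.9 z [0.052 0.065]
endR 769 [ 0.547 -0.083  0.059] rect [552. -82.] [ 39. 248.] 89.6 z [0.053 0.065]
A 299 [ 0.591 -0.269  0.112] rect [ 592. -270.] [51. 51.] 61.1 z [0.107 0.116]
Aall 456 [ 0.587 -0.263  0.11 ] rect [ 591. -267.] [54. 55.] 71.6 z [0.046 0.116]
B 301 [ 0.574 -0.409  0.112] rect [ 574. -410.] [51. 51.] 7.3 z [0.107 0.116]
Ball 508 [ 0.57  -0.4    0.109] rect [ 573. -408.] [54. 55.] 69.1 z [0.041 0.115]
Cc 302 [ 0.466 -0.263  0.112] rect [ 466. -264.] [51. 48.] 89.4 z [0.108 0.116]
Ccall 446 [ 0.464 -0.256  0.11 ] rect [ 466. -261.] [56. 54.] 15.0 z [0.05  0.115]
Y 288 [ 0.727 -0.25   0.112] rect [ 727. -251.] [49. 51.] 24.5 z [0.108 0.117]
Yall 472 [ 0.719 -0.245  0.11 ] rect [ 725. -251.] [54. 56.] 5.1 z [0.042 0.116]
tray 554 [0.481 0.432 0.045] rect [478. 416.] [240. 183.] 5.6 z [0.039 0.05 ]
switchbox 321 [ 0.517 -0.12   0.04 ] rect [ 553. -121.] [119.  54.] 2.4 z [0.035 0.044]
lever 501 [ 0.549 -0.116  0.067] rect [ 535. -119.] [ 52. 106.] 88.8 z [0.059 0.136]
```

View pics/crop1.png

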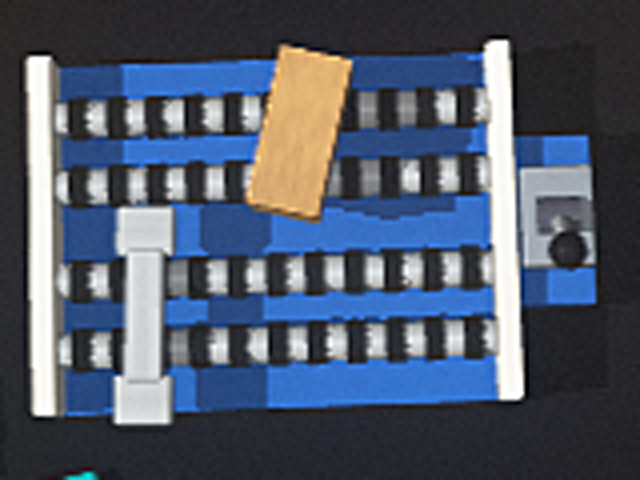

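View pics/crop2.png

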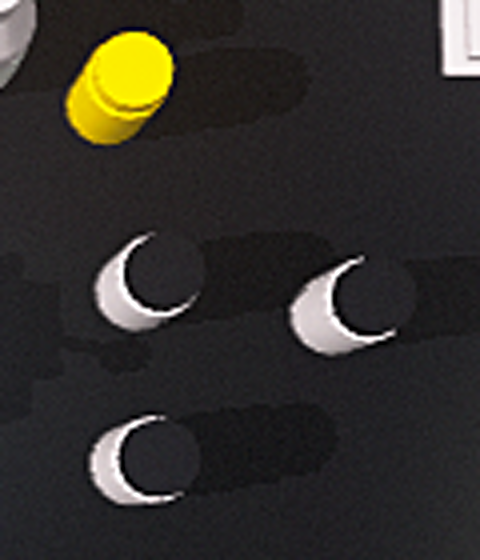

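Both crops confirm it: steel-grey spanner and brown carton on the mill, three white jars with black caps, and the yellow one is the decoy. Now the mill's exact pose.

```bash
python3 - <<'E'
from h import *
z=np.load('top0.npz');p,C=z['p'],z['C'];c=cams.calibration('top');hsv=cv2.cvtColor(p,cv2.COLOR_BGR2HSV)
for n,(a,b) in dict(L=(228,242),R=(344,358)).items():
    m=np.zeros(p.shape[:2],np.uint8);m[145:250,a:b]=1
    m&=((hsv[...,1]<60)&(hsv[...,2]>190)).astype(np.uint8)
    k,l,st,_=cv2.connectedComponentsWithStats(m);i=1+st[1:,4].argmax()
    v,u=np.nonzero(l==i);P=np.array([ray(c,x,y,.06)[:2] for x,y in zip(u,v)])*1000
    print(n,len(u),cv2.minAreaRect(P.astype(np.float32)),P.mean(0))
v,u=np.nonzero((hsv[...,2]<40)&(C[...,2]>.05)&(np.abs(C[...,0]-.53)<.05)&(np.abs(C[...,1]+.13)<.03));print(C[v,u].mean(0),len(u),C[v,u].max(0),C[v,u].min(0))
E
```

```text
L 466 ((541.6543579101562, 235.36639404296875), (246.9467010498047, 14.156357765197754), 1.774179220199585) [540.37955853 235.43369791]
R 573 ((551.6362915039062, -79.6737060546875), (247.37371826171875, 23.867137908935547), 1.7302547693252563) [550.85175641 -82.57649126]
[ 0.52227169 -0.12169104  0.13363246] 23 [ 0.53366433 -0.11098565  0.13910172] [ 0.5119132  -0.12921732  0.12578773]
```

```bash
python3 - <<'E'
from h import *
p,r,o=pose();print(p,r.as_matrix().round(3))
for yd in ([0,1,0],[0,-1,0]): print(need([.486,.161,.25],tool([0,0,-1],yd)), need([.486,-.4,.25],tool([0,0,-1],yd)))
E
```

```text
[ 0.13742581 -0.60941009  0.24176801] [[-0.     0.22  -0.975]
 [ 0.001 -0.975 -0.22 ]
 [-1.    -0.001  0.   ]]
(array([-0.025, -2.249, -1.699]), array([-5.576e+00, -3.000e-03,  0.000e+00])) (array([-0.027, -0.425, -1.287]), array([-5.576e+00, -3.000e-03,  0.000e+00]))
(array([-0.025, -2.249, -1.699]), array([0.424, 0.   , 0.002])) (array([-0.027, -0.425, -1.287]), array([0.424, 0.   , 0.002]))
```

Emit:
{"method": "apply_moves", "body": {
  "moves": [-0.02,0,-0.1,0.21,0,0,1,-0.02,0,-0.13,0.21,0,0,1,0,-0.06,-0.15,0,0,0,1,0,-0.06,-0.15,0,0,0,1,0,-0.06,-0.15,0,0,0,1,0,-0.06,-0.15,0,0,0,1,0,-0.1,-0.13,0,0,0,1,0,-0.15,-0.06,0,0,0,1,0,-0.16,0,0,0,0,1,0,-0.16,0,0,0,0,1,0,-0.16,0,0,0,0,1,0,-0.16,0,0,0,0,1]
}}

```text
time: 1.4
eef_pos: [0.454, -0.2572, 0.2481]
eef_rot: [-0.319, 1.565, 2.802]
ft_force: [0.5, 0.2, 0.1]
opening: 0.997
```

```bash
python3 - <<'E'
from h import *
p,r,o=pose();print(p,r.as_matrix().round(3))
print(need([.486,.161,.15],tool([0,0,-1],[0,-1,0])));print(o['qpos'])
E
```

```text
[ 0.45402627 -0.2572251   0.24809449] [[-0.006 -0.021 -1.   ]
 [ 0.002 -1.     0.021]
 [-1.    -0.002  0.006]]
(array([ 0.329, -1.395, -0.08 ]), array([-0.04 ,  0.011,  0.004]))
[ 0.54341059  0.24086546 -0.14471814  1.82529427  0.03936494  1.08432146
 -1.20730746]
```

Emit:
{"method": "apply_moves", "body": {
  "moves": [0,-0.155,-0.01,0,0,0,1,0,-0.155,-0.01,0,0,0,1,0,-0.155,-0.01,0,0,0,1,0,-0.155,-0.01,0,0,0,1,0,-0.155,-0.01,0,0,0,1,0,-0.155,-0.01,0,0,0,1,0.03,-0.155,-0.01,0,0,0,0.8,0.1,-0.12,-0.01,0,0,0,0.7,0.1,-0.1,0,0,0,0,0.6,0.1,-0.05,0,0,0,0,0.6,0,0,0,0,0,0,0.6],
  "squeeze": 40
}}

```text
time: 2.5
eef_pos: [0.4843, 0.174, 0.1493]
eef_rot: [-1.938, 1.565, 1.191]
ft_force: [-0.7, -0.2, 0.6]
opening: 0.602
```

```bash
python3 - <<'E'
from h import *
p,r,o=pose();print(p,o['opening'])
print(need([.486,.161,.068],tool([0,0,-1],[0,-1,0])))
p,d,c=cam("wrist");cv2.imwrite("pics/w1.png",p)
E
```

```text
[0.484323   0.1739853  0.14932653] 0.6018822235943587
(array([ 0.271,  0.045, -0.006]), array([-0.023, -0.004,  0.01 ]))
```

View pics/w1.png

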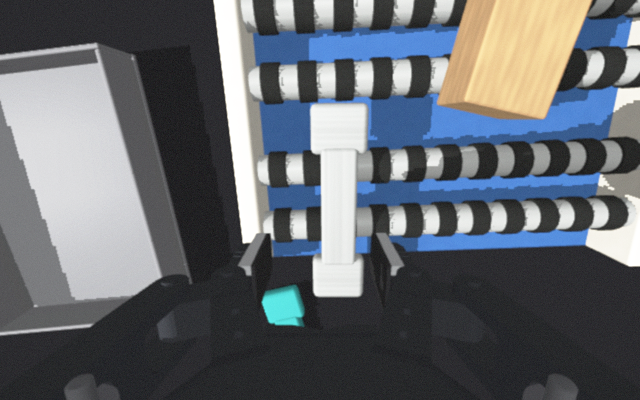

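The wrist view shows the steel spanner at (338,200), slightly right of the finger midline at 320. That agrees with the 13 mm correction.

Emit:
{"method": "apply_moves", "body": {
  "moves": [0.07,0.022,-0.003,-0.02,0,0.01,0.6,0.07,0.022,-0.003,0,0,0,0.6,0.07,0,0,0,0,0,0.6,0.05,0,0,0,0,0,0.6,0.01,0,0,0,0,0,0.6,0,0,0,0,0,0,0,0,0,0,0,0,0,0,0,0,0,0,0,0,0,0,0,0,0,0,0,0],
  "squeeze": 60
}}

```text
time: 3.45
eef_pos: [0.4967, 0.1532, 0.0798]
eef_rot: [-3.133, 1.55, -0.003]
ft_force: [0.1, 0.5, -1.6]
opening: 0.283
```

```bash
python3 - <<'E'
from h import *
p,r,o=pose();print(p,o['opening'],o['ft_force'])
E
```

```text
[0.49668747 0.15322017 0.07980849] 0.2825128353709124 [ 0.11696984  0.47853956 -1.57962297]
```

Emit:
{"method": "apply_moves", "body": {
  "moves": [0,0,0,0,0,0,0.6,0,0,0,0,0,0,0.6,0.02,-0.01,0.03,0,0,0,0.6,0.02,-0.01,0,0,0,0,0.6,0,0,0,0,0,0,0.6]
}}

```text
time: 3.95
eef_pos: [0.4876, 0.1598, 0.0677]
eef_rot: [-3.129, 1.548, 0.001]
ft_force: [0.4, -0.7, 0.5]
opening: 0.597
```

```bash
python3 - <<'E'
from h import *
p,r,o=pose();print(p,o['opening'],o['ft_force'],r.as_matrix().round(3))
print(need([.486,.161,.068],tool([0,0,-1],[0,-1,0])))
E
```

```text
[0.48757435 0.15984751 0.06766868] 0.5967554420489698 [ 0.38531072 -0.66154301  0.53081005] [[ 0.022 -0.012 -1.   ]
 [ 0.    -1.     0.012]
 [-1.    -0.    -0.022]]
(array([-0.001, -0.004,  0.005]), array([-0.023, -0.043,  0.   ]))
```

Emit:
{"method": "apply_moves", "body": {
  "moves": [0,0,0,0,-0.04,0,0,0,0,0,0,0,0,0,0,0,0,0,0,0,0,0,0,0,0,0,0,0,-0.1,0,0,0,0,0,0,-0.12,0,0,0,0,0,0,-0.12,0,0,0,0,0,0,0,0,0,0,0,0,0],
  "squeeze": 80
}}

```text
time: 4.75
eef_pos: [0.4866, 0.1593, 0.1707]
eef_rot: [0.16, 1.563, -2.993]
ft_force: [1.3, -0.9, -2.5]
opening: 0.285
```

```bash
python3 - <<'E'
from h import *
p,r,o=pose();print(p,o['opening'],o['ft_force'])
print(need([.48,.445,.16],tool([0,0,-1],[0,-1,0])))
E
```

```text
[0.48660037 0.15933417 0.17068963] 0.28467307684375215 [ 1.2706724  -0.85884868 -2.53654724]
(array([ 0.035, -0.952,  0.033]), array([-0.022,  0.015, -0.002]))
```

Emit:
{"method": "apply_moves", "body": {
  "moves": [0,-0.155,0.006,0,0,0,0,0,-0.155,0.006,0,0,0,0,0,-0.155,0.006,0,0,0,0,0,-0.155,0.006,0,0,0,0,0,-0.155,0.006,0,0,0,0,0.02,-0.12,0,0,0,0,0,0.03,-0.05,0,0,0,0,0,0,0,0,0,0,0,0]
}}

```text
time: 5.55
eef_pos: [0.4817, 0.4473, 0.1448]
eef_rot: [0.538, 1.556, -2.625]
ft_force: [-0.3, 0.4, -2.9]
opening: 0.284
```

```bash
python3 - <<'E'
from h import *
p,r,o=pose();print(p,o['opening'],o['ft_force'])
print(need([.48,.445,.02],tool([0,0,-1],[0,-1,0])))
E
```

```text
[0.48173353 0.44728308 0.14480032] 0.2835127820523896 [-0.29545024  0.41094589 -2.86294842]
(array([0.416, 0.005, 0.   ]), array([-0.042,  0.025, -0.014]))
```

Emit:
{"method": "apply_moves", "body": {
  "moves": [0.1,0.003,0,-0.04,0.02,-0.01,0,0.12,0,0,0,0,0,0,0.12,0,0,0,0,0,0,0.06,0,0,0,0,0,0,0.02,0,0,0,0,0,0,0,0,0,0,0,0,0.55,0,0,0,0,0,0,0.55,0,0,0,0,0,0,0.55]
}}

```text
time: 6.35
eef_pos: [0.4859, 0.4356, 0.0167]
eef_rot: [1.692, 1.564, -1.458]
ft_force: [0.3, 0.4, 0.0]
opening: 0.555
```

```bash
python3 - <<'E'
from h import *
p,r,o=pose();print(p,o['opening'],o['ft_force'])
a=np.radians(-12.4)
T=tool([0,0,-1],[np.sin(a),-np.cos(a),0])
print(need([.48,.44,.2],T),need([.607,.055,.2],T))
E
```

```text
[0.48591187 0.43562886 0.0166589 ] 0.5553728693372468 [0.28274047 0.35811246 0.04870063]
(array([-0.611, -0.01 ,  0.019]), array([ 0.397, -0.003, -0.013])) (array([-0.602,  1.27 , -0.415]), array([ 0.397, -0.003, -0.013]))
```

Emit:
{"method": "apply_moves", "body": {
  "moves": [-0.15,0,0,0,0,0,0.55,-0.15,0,0,0,0,0,0.7,-0.15,0,0,0.2,0,0,0.85,-0.14,0,0,0.2,0,0,0.95,0,0,0,0,0,0,0.95]
}}

```text
time: 6.85
eef_pos: [0.4874, 0.4336, 0.2005]
eef_rot: [1.821, 1.562, -1.55]
ft_force: [0.4, 0.2, 0.8]
opening: 0.95
```

```bash
python3 - <<'E'
from h import *
p,r,o=pose();print(p,o['opening'],o['ft_force'])
a=np.radians(-12.4)
T=tool([0,0,-1],[np.sin(a),-np.cos(a),0])
print(need([.607,.055,.16],T))
p,d,c=cam("top");cv2.imwrite("pics/t1.png",p); C=cloud(d,c);hsv=cv2.cvtColor(p,cv2.COLOR_BGR2HSV)
m=(C[...,2]>.085)&(C[...,2]<.12)&(hsv[...,0]<25)&(hsv[...,1]>60);m[:, :275]=0;m[:,345:]=0
print(m.sum(),cv2.minAreaRect((C[m][:,:2]*1000).astype(np.float32)))
E
```

```text
[0.48741238 0.43357936 0.20050301] 0.9503876804912345 [0.36484192 0.15114458 0.77055818]
(array([ 0.146,  1.137, -0.675]), array([-0.024, -0.004, -0.016]))
841 ((348.8925476074219, 22.51685333251953), (637.9457397460938, 78.32007598876953), 7.306623935699463)
```

View pics/t1.png

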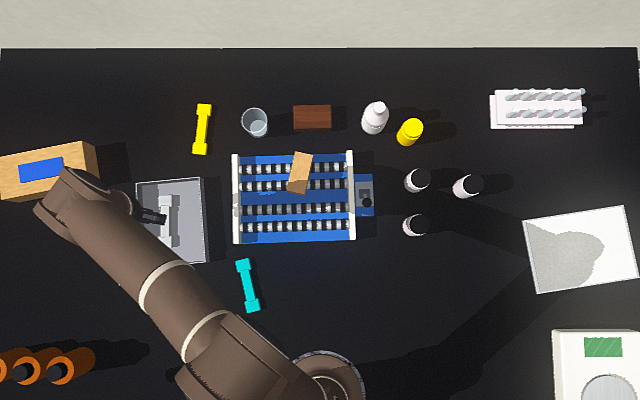

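The spanner now lies in the tray at (168,220), and the carton is still at (300,173).

Emit:
{"method": "apply_moves", "body": {
  "moves": [0,0.135,-0.08,-0.02,0,-0.01,0.95,0,0.135,-0.08,0,0,0,0.95,0,0.135,-0.08,0,0,0,0.95,0,0.135,-0.08,0,0,0,0.95,0,0.135,-0.08,0,0,0,0.95,0,0.135,-0.08,0,0,0,0.95,0.03,0.13,-0.08,0,0,0,0.95,0.05,0.11,-0.07,0,0,0,0.95,0.06,0.03,-0.03,0,0,0,0.95,0,0,0,0,0,0,0.95]
}}

```text
time: 7.9
eef_pos: [0.6109, 0.0549, 0.1477]
eef_rot: [1.033, 1.557, -2.314]
ft_force: [-0.0, 0.0, -0.2]
opening: 0.95
```

```bash
python3 - <<'E'
from h import *
p,r,o=pose();print(p,o['opening'],o['ft_force'])
a=np.radians(-12.4)
T=tool([0,0,-1],[np.sin(a),-np.cos(a),0])
print(need([.607,.055,.086],T))
p,d,c=cam("wrist");cv2.imwrite("pics/w2.png",p); 
E
```

```text
[0.61089968 0.05486991 0.14771689] 0.9500513789322927 [-0.04917553  0.03089745 -0.23255467]
(array([ 0.206, -0.   ,  0.011]), array([ 0.021,  0.014, -0.023]))
```

View pics/w2.png

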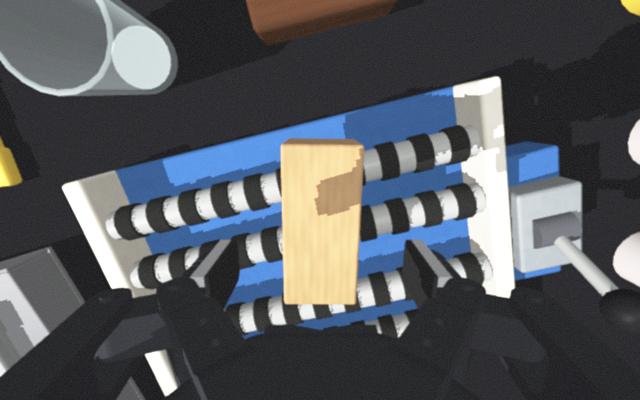

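Aligned: the carton at (322,222) sits between the fingers.

Emit:
{"method": "apply_moves", "body": {
  "moves": [0.08,0,0.005,0.02,0.01,-0.02,0.95,0.08,0,0.005,0,0,0,0.95,0.04,0,0,0,0,0,0.95,0,0,0,0,0,0,0,0,0,0,0,0,0,0,0,0,0,0,0,0,0,0,0,0,0,0,0,0,-0.1,0,0,0,0,0,0,-0.12,0,0,0,0,0,0,-0.12,0,0,0,0,0,0,0,0,0,0,0,0,0],
  "squeeze": 40
}}

```text
time: 9.05
eef_pos: [0.6079, 0.0658, 0.2]
eef_rot: [-2.176, 1.564, 0.761]
ft_force: [0.8, 1.1, -1.3]
opening: 0.572
```

```bash
python3 - <<'E'
from h import *
p,r,o=pose();print(p,o['opening'],o['ft_force'])
T=tool([0,0,-1],[0,-1,0])
print(need([.48,.378,.2],r),need([.48,.378,.2],T))
E
```

```text
[0.60788445 0.06580137 0.20000796] 0.5722591519470355 [ 0.77609267  1.05286835 -1.32935976]
(array([ 0.003, -0.933,  0.628]), array([0., 0., 0.])) (array([ 0.003, -0.933,  0.628]), array([-0.389, -0.008,  0.01 ]))
```

Emit:
{"method": "apply_moves", "body": {
  "moves": [0,-0.116,0.078,0,0,0,0,0,-0.116,0.078,0,0,0,0,0,-0.116,0.078,0,0,0,0,0,-0.116,0.078,0,0,0,0,0,-0.116,0.078,0,0,0,0,0,-0.116,0.078,0,0,0,0,0,-0.116,0.078,0,0,0,0,0,-0.1,0.07,0,0,0,0,0.05,0,0,-0.2,0,0,0,0.1,0,0,-0.19,0,0,0,0.1,0,0,0,0,0,0,0,0,0,0,0,0,0]
}}

```text
time: 10.25
eef_pos: [0.4781, 0.3855, 0.1255]
eef_rot: [-2.47, 1.555, 0.679]
ft_force: [-0.4, -0.5, -0.3]
opening: 0.576
```

```bash
python3 - <<'E'
from h import *
p,r,o=pose();print(p,o['opening'],o['ft_force'])
T=tool([0,0,-1],[0,-1,0])
print(need([.48,.376,.036],T))
E
```

```text
[0.47809611 0.38551368 0.12548367] 0.5764591246050408 [-0.36140995 -0.51366465 -0.27433725]
(array([ 0.298,  0.035, -0.002]), array([ 0.014, -0.023,  0.019]))
```

Emit:
{"method": "apply_moves", "body": {
  "moves": [0.08,0.03,0,0.01,-0.02,0.02,0,0.1,0.01,0,0,0,0,0,0.08,0,0,0,0,0,0,0.04,0,0,0,0,0,0,0,0,0,0,0,0,0,0,0,0,0,0,0,0.66,0,0,0,0,0,0,0.66,-0.08,0,0,0,0,0,0.66,-0.15,0,0,0,0,0,0.66,-0.16,0,0,0,0,0,0.9,-0.15,0,0,0,0,0,1,0,0,0,0,0,0,1]
}}

```text
time: 11.45
eef_pos: [0.4819, 0.378, 0.216]
eef_rot: [-2.521, 1.553, 0.62]
ft_force: [0.6, 1.4, -0.8]
opening: 0.998
```

```bash
python3 - <<'E'
from h import *
p,r,o=pose();print(p,o['opening'],o['ft_force'])
p,d,c=cam("top");cv2.imwrite("pics/t2.png",p)
T=tool([0,0,-1],[0,-1,0])
print(need([.48,-.4,.3],T))
E
```

```text
[0.48190862 0.37803089 0.21603007] 0.9976686704287401 [ 0.57357416  1.35645987 -0.8361539 ]
(array([-0.31 ,  2.588, -0.   ]), array([-0.   , -0.024,  0.016]))
```

View pics/t2.png

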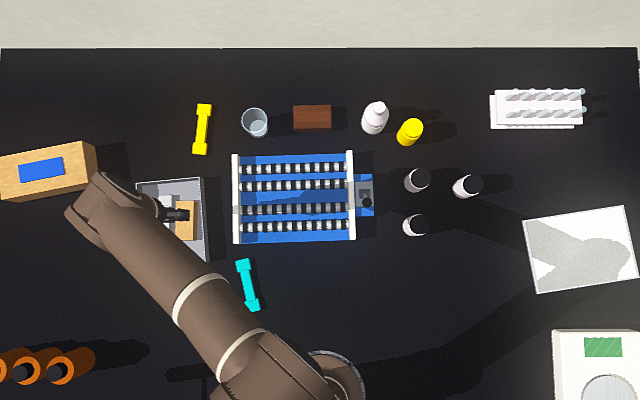

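Both items are in the tray and the rollers are clear. Now to the jars.

Emit:
{"method": "apply_moves", "body": {
  "moves": [-0.06,0.14,0,0,0,0,1,-0.06,0.15,0,0,0,0,1,-0.06,0.15,0,0,0,0,1,-0.04,0.15,0,0,0,0,1,-0.04,0.155,0,0,0,0,1,0,0.155,0,0,0,0,1,0,0.155,0,0,0,0,1,0,0.155,0,0,0,0,1,0,0.155,0,0,0,0,1,0,0.155,0,0,0,0,1,0,0.155,0,0,0,0,1,0,0.155,0,0,0,0,1,0,0.155,0,0,0,0,1,0,0.155,0,0,0,0,1,0,0.155,0,0,0,0,1,0,0.155,0,0,0,0,1]
}}

```text
time: 13.1
eef_pos: [0.4784, -0.3788, 0.2858]
eef_rot: [-2.623, 1.552, 0.533]
ft_force: [0.3, 0.2, -0.5]
opening: 0.997
```

```bash
python3 - <<'E'
from h import *
p,r,o=pose();print(p,o['opening'],o['qpos'].round(2))
print(r.as_matrix().round(2))
for t in (60,45):
  t=np.radians(t)
  for s in (1,-1): print(need([.574,-.41,.3],tool([0,np.sin(t),-np.cos(t)],[s,0,0])))
E
```

```text
[ 0.47842252 -0.37883933  0.2857897 ] 0.9966893167549052 [ 0.65  0.35 -0.06  1.58  0.    1.2  -0.97]
[[ 0.02  0.01 -1.  ]
 [ 0.01 -1.   -0.01]
 [-1.   -0.01 -0.02]]
(array([-0.043,  0.108, -0.318]), array([-2.664,  1.529, -1.55 ]))
(array([-0.043,  0.108, -0.318]), array([ 2.742, -1.559, -1.537]))
(array([-0.043,  0.108, -0.318]), array([-2.798,  1.141, -1.17 ]))
(array([-0.043,  0.108, -0.318]), array([ 2.872, -1.176, -1.147]))
```

Emit:
{"method": "apply_moves", "body": {
  "moves": [0,0,0,-0.28,0,0,1,0,0,0,-0.28,0,0,1,0,0,0,-0.28,0,0,1,0,0,0,-0.28,0,0,1,0,0,0,-0.28,0,0,1,0,0,0,-0.28,0,0,1,0,0,0,-0.28,0,0,1,0,0,0,-0.28,0,0,1,0,0,0,-0.28,0,0,1,0,0,0,-0.28,0,0,1,0,0,0,-0.2,0,0,1,0,0,0,0,0.28,0,1,0,0,0,0,0.28,0,1,0,0,0,0,0.28,0,1,0,0,0,0,0.28,0,1,0,0,0,0,0.28,0,1,0,0,0,0,0.28,0,1,0,0,0,0,0.28,0,1]
}}

```text
time: 14.9
eef_pos: [0.4744, -0.37, 0.2671]
eef_rot: [-3.135, 0.643, 1.636]
ft_force: [2.2, 2.6, -2.7]
opening: 1.002
```

```bash
python3 - <<'E'
from h import *
p,r,o=pose();print(p,o['opening'],o['qpos'].round(2))
print(r.as_matrix().round(2))
t=np.radians(60);T=tool([0,np.sin(t),-np.cos(t)],[1,0,0])
print(need([.574,-.497,.115],T))
E
```

```text
[ 0.47443358 -0.37003098  0.26710163] 1.0018663294374857 [ 1.24  0.96 -0.84  1.11 -0.11  1.84  0.53]
[[-0.05  1.    0.03]
 [ 0.8   0.06 -0.6 ]
 [-0.6  -0.   -0.8 ]]
(array([-0.051,  0.308,  0.67 ]), array([0.057, 0.228, 0.103]))
```

```bash
python3 - <<'E'
from h import *
for t in (45,50):
  t=np.radians(t);T=tool([0,np.sin(t),-np.cos(t)],[1,0,0])
  d=np.array([0,np.sin(t),-np.cos(t)])
  print(need(np.array([.574,-.41,.062])-.11*d,T))
E
```

```text
(array([-0.076,  0.309,  0.585]), array([ 0.069, -0.272,  0.095]))
(array([-0.08 ,  0.308,  0.617]), array([ 0.065, -0.106,  0.097]))
```

Emit:
{"method": "apply_moves", "body": {
  "moves": [-0.015,0.06,0.06,0.06,-0.1,0.1,1,-0.015,0.062,0.1,0,-0.08,0,1,-0.015,0.062,0.13,0,0,0,1,-0.015,0.062,0.13,0,0,0,1,-0.015,0.05,0.12,0,0,0,1,0,0,0.04,0,0,0,1,0,0,0,0,0,0,1]
}}

```text
time: 15.6
eef_pos: [0.5562, -0.485, 0.121]
eef_rot: [3.128, 0.727, 1.541]
ft_force: [-0.7, -0.6, 0.9]
opening: 1.003
```

```bash
python3 - <<'E'
from h import *
p,r,o=pose();print(p,o['opening'],o['qpos'].round(2))
print(r.as_matrix().round(3))
t=np.radians(48);T=tool([0,np.sin(t),-np.cos(t)],[1,0,0])
d=np.array([0,np.sin(t),-np.cos(t)])
print(need(np.array([.574,-.41,.060])-.0*d,T))
p,d,c=cam("wrist");cv2.imwrite("pics/w3.png",p)
E
```

```text
[ 0.55616478 -0.48503451  0.12096846] 1.0029951001920114 [ 1.05  1.22 -0.56  0.7  -0.12  1.85  0.66]
[[ 0.022  1.    -0.006]
 [ 0.747 -0.021 -0.665]
 [-0.665  0.01  -0.747]]
(array([ 0.323,  0.052, -0.015]), array([-0.012, -0.011, -0.042]))
```

View pics/w3.png

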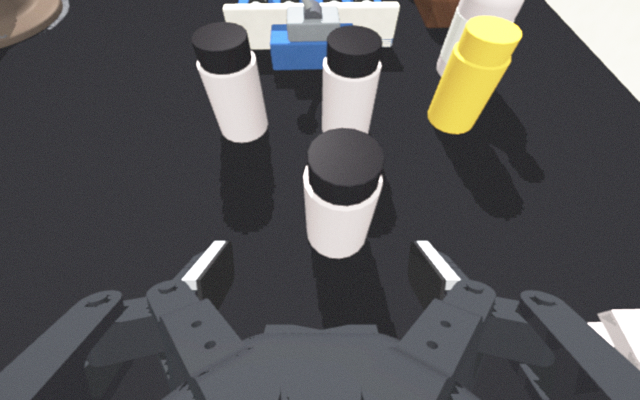

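Emit:
{"method": "apply_moves", "body": {
  "moves": [0,0.026,0,-0.01,-0.11,-0.04,1,0,0.026,0,0,0,0,1,0,0,0,0,0,0,1]
}}

```text
time: 15.95
eef_pos: [0.5716, -0.4844, 0.1266]
eef_rot: [3.138, 0.784, 1.566]
ft_force: [0.1, -0.2, -0.7]
opening: 1.002
```

```bash
python3 - <<'E'
from h import *
p,r,o=pose();print(p,o['opening'],o['qpos'].round(4))
print(r.as_matrix().round(3))
t=np.radians(45);T=tool([0,np.sin(t),-np.cos(t)],[1,0,0])
print(need(np.array([.574,-.41,.060]),T))
E
```

```text
[ 0.57157149 -0.48444364  0.12660943] 1.0018767977255518 [ 1.0147  1.2008 -0.5426  0.6835 -0.0979  1.8441  0.6571]
[[ 0.003  1.     0.   ]
 [ 0.708 -0.002 -0.706]
 [-0.706  0.002 -0.708]]
(array([ 0.333,  0.007, -0.018]), array([ 0.001, -0.002, -0.006]))
```

Emit:
{"method": "apply_moves", "body": {
  "moves": [0.08,0.004,-0.006,0,0,0,1,0.08,0.003,-0.006,0,0,0,1,0.08,0,-0.006,0,0,0,1,0.07,0,0,0,0,0,1,0.01,0,0,0,0,0,1,0,0,0,0,0,0,0,0,0,0,0,0,0,0,0,0,0,0,0,0,0,0,0,0,0,0,0,0],
  "squeeze": 80
}}

```text
time: 16.85
eef_pos: [0.5734, -0.4165, 0.0706]
eef_rot: [3.126, 0.788, 1.549]
ft_force: [0.5, 0.3, -3.9]
opening: 0.652
```

```bash
python3 - <<'E'
from h import *
p,r,o=pose();print(p,o['opening'],o['qpos'].round(4),o['ft_force'])
print(r.as_matrix().round(3))
print(need(p+[0,0,.2],r))
E
```

```text
[ 0.57338831 -0.41653563  0.07061592] 0.6523519301919931 [ 1.0353  1.1482 -0.5639  0.9683 -0.1012  1.6014  0.6612] [ 0.51115548  0.26463831 -3.91293336]
[[ 0.015  1.    -0.   ]
 [ 0.705 -0.011 -0.709]
 [-0.709  0.011 -0.705]]
(array([-0.473,  0.007, -0.47 ]), array([0., 0., 0.]))
```

Emit:
{"method": "apply_moves", "body": {
  "moves": [-0.06,0,-0.06,0,0,0,0,-0.1,0,-0.1,0,0,0,0,-0.1,0,-0.1,0,0,0,0,-0.1,0,-0.1,0,0,0,0,-0.1,0,-0.1,0,0,0,0,-0.1,0,-0.1,0,0,0,0,0,0,0,0,0,0,0]
}}

```text
time: 17.55
eef_pos: [0.5675, -0.4056, 0.3164]
eef_rot: [3.101, 0.802, 1.512]
ft_force: [-0.0, 0.6, -1.5]
opening: 0.648
```

```bash
python3 - <<'E'
from h import *
p,r,o=pose();print(p,o['opening'],o['qpos'].round(4),o['ft_force'])
M=np.array([.0149,0,.0057])
t=np.radians(-45);T=tool([0,np.sin(t),-np.cos(t)],[1,-.0,0])
print(need(p,T))
p,d,c=cam("wrist");cv2.imwrite("pics/w4.png",p)
E
```

```text
[ 0.56754751 -0.40560939  0.31635806] 0.6479378195977966 [ 1.0889  0.9437 -0.7641  0.8564 -0.1015  1.8534  0.4371] [-0.03724317  0.6491852  -1.49118799]
(array([0., 0., 0.]), array([-0.062, -2.966, -0.059]))
```

View pics/w4.png

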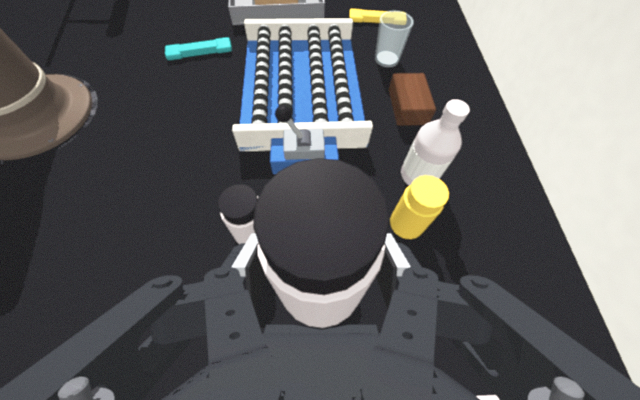

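Jar B is held well (px 320,225). Joint 6 is close to its limit, so I'll rotate away from it now.

Emit:
{"method": "apply_moves", "body": {
  "moves": [0,0,0,-0.03,-0.2,-0.03,0,0,0,0,-0.03,-0.27,-0.03,0,0,0,0,0,-0.28,0,0,0,0,0,0,-0.28,0,0,0,0,0,0,-0.28,0,0,0,0,0,0,-0.28,0,0,0,0,0,0,-0.28,0,0]
}}

```text
time: 18.3
eef_pos: [0.5579, -0.4138, 0.3051]
eef_rot: [0.006, 1.342, -1.558]
ft_force: [-0.0, -0.1, -4.1]
opening: 0.648
```

```bash
python3 - <<'E'
from h import *
p,r,o=pose();print(p,o['opening'],o['qpos'].round(4),o['ft_force'])
print(r.as_matrix().round(3))
print(need([.49,.03,.3],r))
E
```

```text
[ 0.5578649  -0.41376324  0.30510821] 0.6483318982083116 [ 0.8588  0.4837 -0.5838  1.4261  0.5005  1.257   0.2008] [-0.03066827 -0.05757068 -4.07558339]
[[ 0.003  1.     0.007]
 [-0.227  0.008 -0.974]
 [-0.974  0.001  0.227]]
(array([-0.32 , -0.215, -1.446]), array([0., 0., 0.]))
```

Emit:
{"method": "apply_moves", "body": {
  "moves": [-0.032,-0.021,-0.145,0,0,0,0,-0.032,-0.021,-0.145,0,0,0,0,-0.032,-0.021,-0.145,0,0,0,0,-0.032,-0.021,-0.145,0,0,0,0,-0.032,-0.021,-0.145,0,0,0,0,-0.032,-0.021,-0.145,0,0,0,0,-0.032,-0.021,-0.145,0,0,0,0,-0.032,-0.021,-0.145,0,0,0,0,-0.032,-0.021,-0.145,0,0,0,0,-0.01,0,-0.05,0,-0.1,0,0,0,0,0,0,-0.28,0,0,0,0,0,0,-0.28,0,0,0,0,0,0,-0.28,0,0,0,0,0,0,-0.1,0,0,0,0,0,0,0,0,0]
}}

```text
time: 19.8
eef_pos: [0.4787, 0.0198, 0.293]
eef_rot: [-0.052, 0.777, -1.614]
ft_force: [-0.0, -0.3, -3.5]
opening: 0.646
```

```bash
python3 - <<'E'
from h import *
p,r,o=pose();print(p,o['opening'],o['qpos'].round(4),o['ft_force'])
print(r.as_matrix().round(3))
a=np.radians(1.8); ex=np.array([np.cos(a),np.sin(a),0]);ey=np.array([-np.sin(a),np.cos(a),0])
t=np.radians(-45);T=tool(np.sin(t)*ey-np.cos(t)*np.array([0,0,1]),ex)
print(need(p,T))
M=np.array([.0149,0,.0057])
mid=np.array([.489,.0757,.12])-.068*ey
print('mid',mid,need(mid-T.apply(M),T)); print(p+r.apply(M))
p,d,c=cam("side");cv2.imwrite("pics/s1.png",p)
E
```

```text
[0.47873477 0.01976633 0.29295004] 0.6460142880211298 [-0.0191  0.4427 -0.7335  1.7915  0.7883  1.705  -0.9676] [-0.00860953 -0.31238973 -3.48706163]
[[-0.031  0.999  0.021]
 [-0.713 -0.007 -0.702]
 [-0.701 -0.037  0.712]]
(array([0., 0., 0.]), array([-0.002,  0.014,  0.102]))
mid [0.49113593 0.00773355 0.12      ] (array([ 0.382,  0.06 , -0.4  ]), array([-0.002,  0.014,  0.102]))
[0.47839196 0.00514979 0.2865673 ]
```

View pics/s1.png

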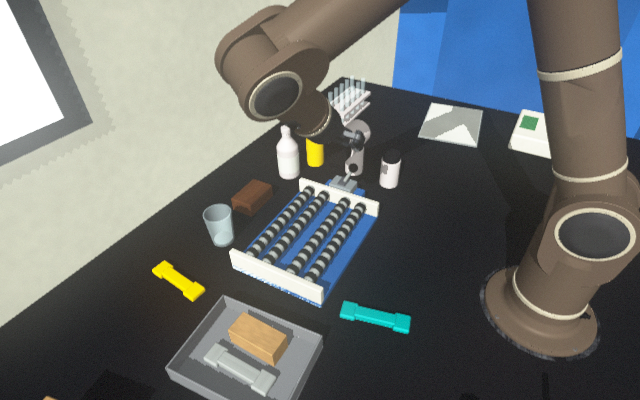

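Emit:
{"method": "apply_moves", "body": {
  "moves": [0,0,0,0,0.01,0.1,0,0.07,0.016,-0.07,0,0,0,0,0.08,0.016,-0.08,0,0,0,0,0.08,0.016,-0.08,0,0,0,0,0.07,0,-0.08,0,0,0,0,0.03,0,-0.04,0,0,0,0,0,0,0,0,0,0,0]
}}

```text
time: 20.55
eef_pos: [0.4945, 0.0186, 0.1484]
eef_rot: [0.008, 0.797, -1.555]
ft_force: [-0.5, 0.5, -2.9]
opening: 0.65
```

```bash
cat >> h.py <<'E'
a_=np.radians(1.8); ex=np.array([np.cos(a_),np.sin(a_),0]);ey=np.array([-np.sin(a_),np.cos(a_),0])
E0=np.array([.5463,.0775,0])
def TF(deg=-45):
    t=np.radians(deg);return tool(np.sin(t)*ey-np.cos(t)*np.array([0,0,1]),ex)
E
python3 - <<'E'
from h import *
p,r,o=pose();print(p,o['opening'],o['qpos'].round(4),o['ft_force'])
T=TF();M=np.array([.0149,0,.0057])
mid=np.array([.489,.0757,.083])-.068*ey
print('mid',mid,need(mid-T.apply(M),T)); print(p+r.apply(M))
for n in ("side","wrist"):
  p,d,c=cam(n);cv2.imwrite(f"pics/{n}_2.png",p)
E
```

```text
[0.49454118 0.01861903 0.14841267] 0.6500530228399565 [-0.0596  0.6338 -0.6837  1.9049  0.9195  1.5002 -1.1995] [-0.45700143  0.50613528 -2.85485827]
mid [0.49113593 0.00773355 0.083     ] (array([ 0.132, -0.014, -0.146]), array([-0.037, -0.022,  0.021]))
[0.49472585 0.00413035 0.14173854]
```

View pics/side_2.png

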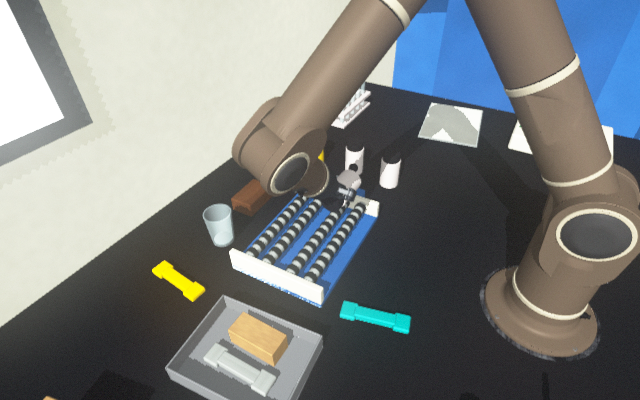

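View pics/wrist_2.png

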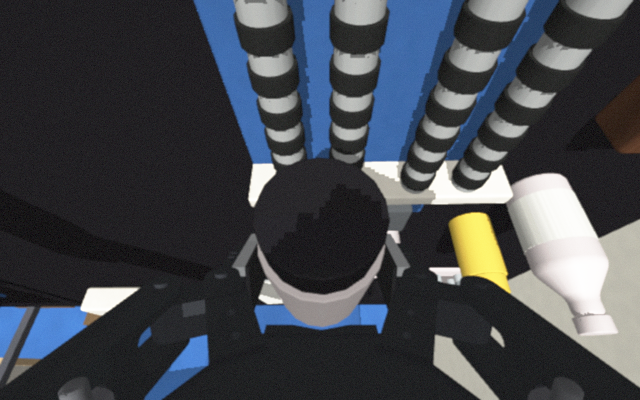

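Emit:
{"method": "apply_moves", "body": {
  "moves": [0.03,-0.014,-0.03,-0.04,-0.02,0.02,0,0.04,0,-0.045,0,0,0,0,0.03,0,-0.03,0,0,0,0,0,0,0,0,0,0,0]
}}

```text
time: 21.05
eef_pos: [0.4925, 0.0207, 0.1069]
eef_rot: [0.01, 0.787, -1.53]
ft_force: [-0.2, -0.1, -3.2]
opening: 0.651
```

```bash
python3 - <<'E'
from h import *
p,r,o=pose();print(p,o['opening'],o['qpos'].round(4),o['ft_force'])
T=TF();M=np.array([.0149,0,.0057])
mid=np.array([.489,.0757,.083])-.068*ey
print('mid',mid,need(mid-T.apply(M),T)); print(p+r.apply(M))
E
```

```text
[0.4924578  0.02073256 0.10691072] 0.6505866629950748 [-0.0883  0.6989 -0.6642  1.9352  0.9711  1.4589 -1.2676] [-0.21609748 -0.066927   -3.17386595]
mid [0.49113593 0.00773355 0.083     ] (array([ 0.037, -0.006, -0.045]), array([-0.006, -0.004, -0.013]))
[0.49299823 0.0061899  0.10037475]
```

Emit:
{"method": "apply_moves", "body": {
  "moves": [0.012,-0.006,-0.014,0,0,0,0,0.012,0,-0.014,0,0,0,0,0.006,0,-0.008,0,0,0,0,0,0,0,0,0,0,0]
}}

```text
time: 21.45
eef_pos: [0.4907, 0.0225, 0.0915]
eef_rot: [0.01, 0.787, -1.529]
ft_force: [0.1, 0.0, -3.6]
opening: 0.648
```

```bash
python3 - <<'E'
from h import *
p,r,o=pose();print(p,o['opening'],o['ft_force'],o['ft_torque'])
T=TF();M=np.array([.0149,0,.0057])
mid=np.array([.489,.0757,.083])-.068*ey
print('mid',mid,need(mid-T.apply(M),T)); print(p+r.apply(M))
E
```

```text
[0.49069813 0.02247753 0.09154222] 0.6478030351316427 [ 0.05437984  0.0356599  -3.64469403] [ 1.32206365  0.0252238  -0.00743589]
mid [0.49113593 0.00773355 0.083     ] (array([ 0.005, -0.   , -0.004]), array([-0.005, -0.004, -0.013]))
[0.49124502 0.0079346  0.08500738]
```

Emit:
{"method": "apply_moves", "body": {
  "moves": [0.008,0,-0.008,0,0,0,0,0,0,0,0,0,0,0]
}}

```text
time: 21.65
eef_pos: [0.4909, 0.0226, 0.0881]
eef_rot: [0.01, 0.788, -1.529]
ft_force: [-0.3, -0.2, -3.9]
opening: 0.648
```

Emit:
{"method": "apply_moves", "body": {
  "moves": [0.006,0,-0.006,0,0,0,0,0,0,0,0,0,0,0]
}}

```text
time: 21.85
eef_pos: [0.4914, 0.0226, 0.086]
eef_rot: [0.012, 0.787, -1.528]
ft_force: [-0.5, -0.8, -3.2]
opening: 0.651
```

Emit:
{"method": "apply_moves", "body": {
  "moves": [0.008,0,-0.008,0,0,0,0,0,0,0,0,0,0,0]
}}

```text
time: 22.05
eef_pos: [0.4919, 0.0228, 0.086]
eef_rot: [0.016, 0.783, -1.525]
ft_force: [0.7, 0.6, -3.6]
opening: 0.645
```

```bash
python3 - <<'E'
from h import *
p,r,o=pose();print(p,o['opening'],o['ft_force'],o['ft_torque'])
for n in ("side","wrist"):
  p,d,c=cam(n);cv2.imwrite(f"pics/{n}_3.png",p)
E
```

```text
[0.49194778 0.02284975 0.08600061] 0.6450314120948343 [ 0.68066643  0.5659217  -3.55300816] [1.25934051 0.07023864 0.01540519]
```

View pics/wrist_3.png

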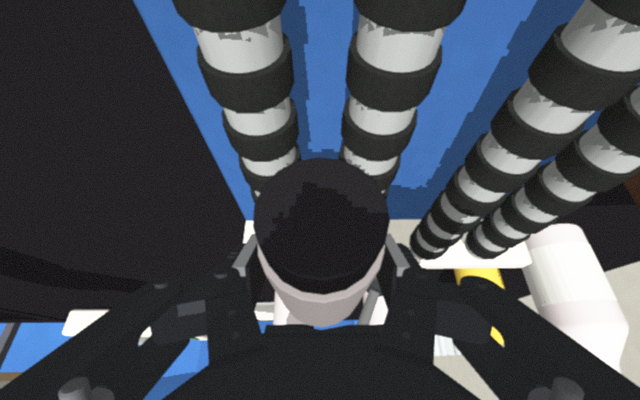

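Emit:
{"method": "apply_moves", "body": {
  "moves": [0.012,0,-0.012,0,0,0,0,0,0,0,0,0,0,0]
}}

```text
time: 22.35
eef_pos: [0.492, 0.0233, 0.0862]
eef_rot: [0.021, 0.776, -1.522]
ft_force: [0.4, -0.0, -4.6]
opening: 0.65
```

```bash
python3 - <<'E'
from h import *
p,r,o=pose();print(p,o['opening'],o['ft_force'],o['ft_torque'],o['qpos'].round(3))
p,d,c=cam('top');C=cloud(d,c);cv2.imwrite(f"pics/t3.png",p)
E
```

```text
[0.492019   0.02330042 0.08622957] 0.6504610932813192 [ 0.37884388 -0.0247603  -4.60941636] [1.3801461  0.09005244 0.01152923] [-0.11   0.738 -0.649  1.941  0.996  1.448 -1.315]
```

View pics/t3.png

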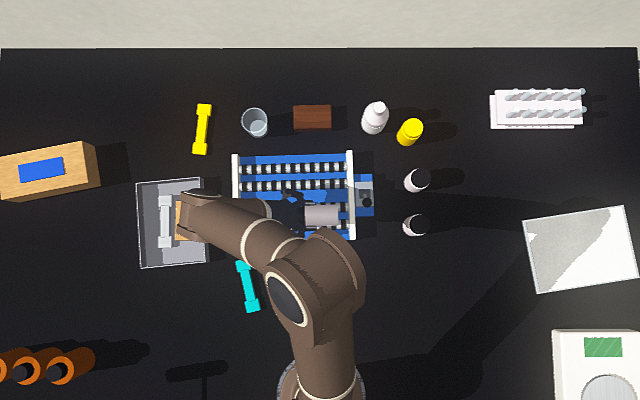

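View pics/side_3.png

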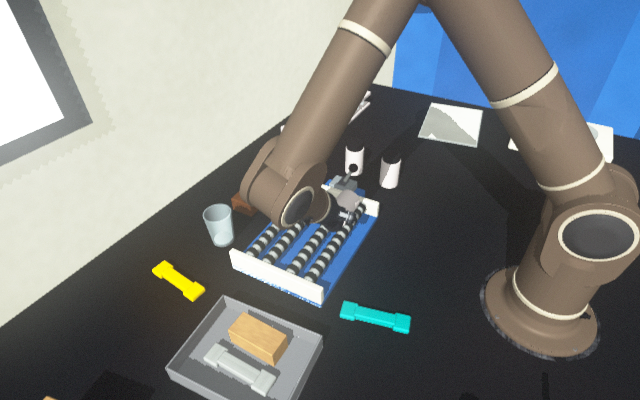

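```bash
python3 - <<'E'
from h import *
p,d,c=cam('side');C=cloud(d,c)
for u,v in [(270,215),(295,222),(255,200),(310,220),(325,215),(340,205),(350,215),(345,190),(355,205)]: print(u,v,C[v,u].round(3))
cv2.imwrite('pics/s4.png',cv2.resize(p[150:300,220:400],(720,600),interpolation=cv2.INTER_CUBIC))
E
```

```text
270 215 [0.462 0.312 0.319]
295 222 [0.433 0.287 0.296]
255 200 [0.496 0.306 0.333]
310 220 [0.451 0.214 0.233]
325 215 [0.448 0.161 0.206]
340 205 [0.489 0.017 0.107]
350 215 [0.427 0.087 0.156]
345 190 [ 0.507 -0.044  0.106]
355 205 [ 0.465 -0.02   0.089]
```

View pics/s4.png

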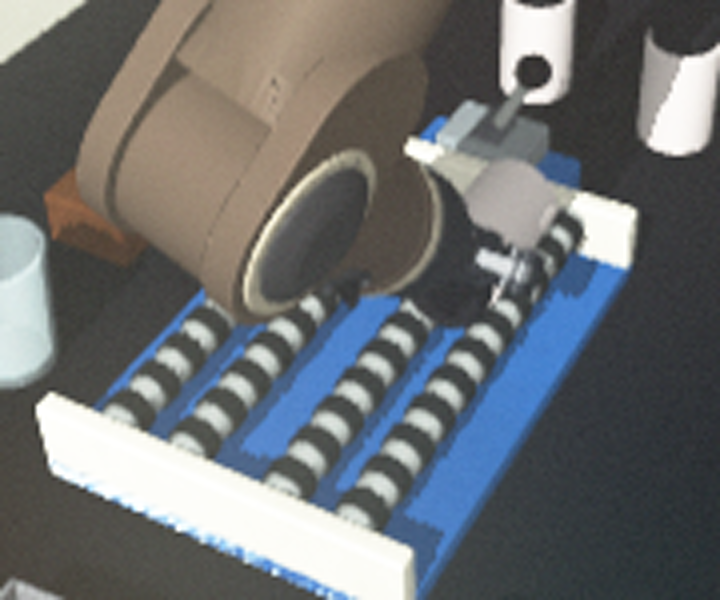

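The jar lies between the near rollers (s4 crop at 510,205), and the arm is clear of everything. Releasing.

Emit:
{"method": "apply_moves", "body": {
  "moves": [0,0,0,0,0,0,0.8,0,0,0,0,0,0,0.9,0,0,0,0,0,0,0.9,-0.05,0,0,0,0,0,0.9,-0.1,0,0,0,0,0,0.9,-0.15,0,0,0,0,0,1,-0.15,0,0,0,0,0,1,-0.1,0,-0.1,0,0,0,1,0,0,0,0,0,0,1]
}}

```text
time: 23.35
eef_pos: [0.4846, 0.1674, 0.1849]
eef_rot: [0.014, 0.779, -1.53]
ft_force: [0.9, 1.2, 0.3]
opening: 1.002
```

```bash
python3 - <<'E'
from h import *
p,r,o=pose();print(p,o['opening'],o['ft_force'],o['qpos'].round(3))
for n in ("top","side"):
  p,d,c=cam(n);cv2.imwrite(f"pics/{n}_4.png",cv2.resize(p[130:260,220:440],(780,461)) if n=="top" else p); C=cloud(d,c)
  if n=="top":
    m=(C[...,2]>.09)&(C[...,2]<.125);m[:,:285]=0;m[:,345:]=0;m[:195]=0
    q=C[m];print(m.sum(),cv2.minAreaRect((q[:,:2]*1000).astype(np.float32)),np.percentile(q[:,2],[50,95]))
E
```

```text
[0.48455455 0.16740239 0.18493247] 1.0023880703840555 [0.93452422 1.19867732 0.33912099] [-0.295  0.698 -0.722  1.701  0.82   1.704 -1.271]
845 ((276.3133239746094, 3.8071975708007812), (487.5264892578125, 111.36164093017578), 1.6873103380203247) [0.10618434 0.11336326]
```

View pics/top_4.png

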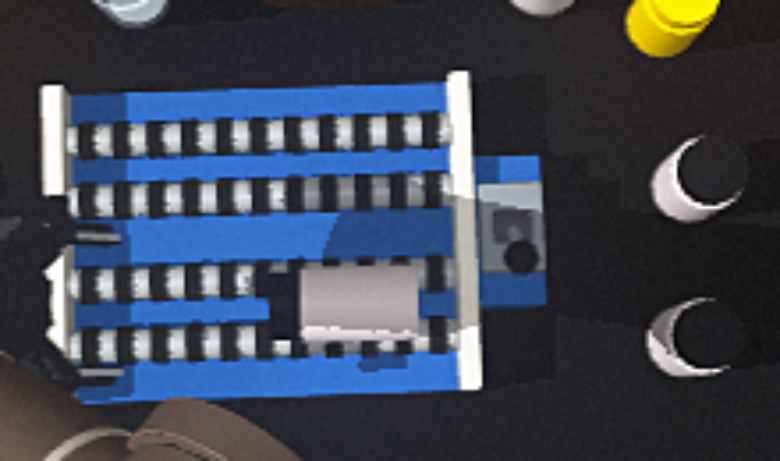

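View pics/side_4.png

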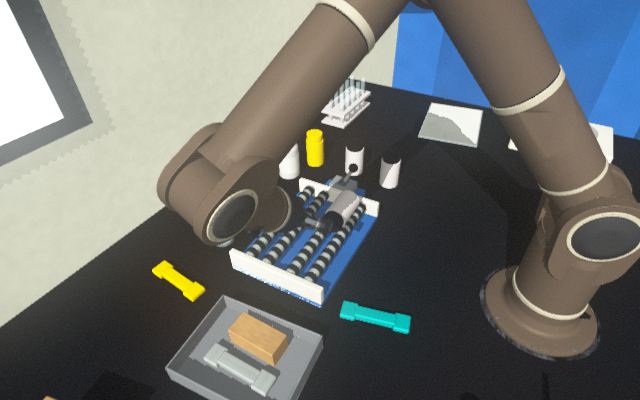

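The jar sits well: body and cap lie between the near-lane rollers, mid at y≈0.004, clear of the end plate. On to jar A.

Emit:
{"method": "apply_moves", "body": {
  "moves": [-0.095,0,0.095,0,0,0,1,-0.11,0,0.11,0,0,0,1,-0.1,0,0.1,0,0.1,0,1,0,0,0,0,0.25,0,1,0,0,0,0,0.28,0,1,0,0,0,0,0.28,0,1,0,0,0,0,0.28,0,1,0,0,0,0,0.28,0,1,0,0.03,0.15,0,0,0,1,0,0.03,0.15,0,0,0,1,0,0.03,0.15,0,0,0,1,0,0.03,0.15,0,0,0,1,0,0.03,0.15,0,0,0,1,0,0.03,0.15,0,0,0,1,0,0.03,0.15,0,0,0,1,0,0.03,0.15,0,0,0,1,0,0.03,0.15,0,0,0,1,0,0.03,0.15,0,0,0,1,0,0.03,0.15,0,0,0,1]
}}

```text
time: 25.35
eef_pos: [0.5781, -0.3673, 0.3235]
eef_rot: [-0.174, 1.548, -1.739]
ft_force: [1.6, 0.5, 0.0]
opening: 1.0
```

```bash
python3 - <<'E'
from h import *
p,r,o=pose();print(p,o['opening'],o['ft_force'],o['qpos'].round(3))
print(r.as_matrix().round(2))
T=tool([0,.707,-.707],[1,0,0])
print(need([.592,-.355,.145],T))
E
```

```text
[ 0.5780997  -0.36729402  0.32352852] 0.9995209046909287 [1.61872281 0.45330984 0.01673601] [ 0.87   0.536 -0.627  1.295  0.332  1.404  0.262]
[[-0.    1.    0.01]
 [-0.02  0.01 -1.  ]
 [-1.   -0.    0.02]]
(array([ 0.594,  0.049, -0.054]), array([0.007, 1.543, 0.011]))
```

Emit:
{"method": "apply_moves", "body": {
  "moves": [0.1,0.025,0.01,0,0,0,1,0.14,0.02,0.01,0,0,0,1,0.14,0,0,0,0.1,0,1,0,0,0,0,0.27,0,1,0,0,0,0,0.27,0,1,0,0,0,0,0.27,0,1,0,0,0,0,0.27,0,1,0,0,0,0,0.23,0,1,0,0,0,0,0,0,1]
}}

```text
time: 26.25
eef_pos: [0.576, -0.3933, 0.1973]
eef_rot: [-3.115, 0.827, 1.576]
ft_force: [-1.7, -0.9, -1.0]
opening: 0.997
```

```bash
python3 - <<'E'
from h import *
p,r,o=pose();print(p,o['opening'],o['ft_force'],o['qpos'].round(3))
t=np.radians(43);T=tool([0,np.sin(t),-np.cos(t)],[1,0,0]);d=np.array([0,np.sin(t),-np.cos(t)])
g=np.array([.592,-.270,.060])
print(need(g-.09*d,T),need(g,T))
E
```

```text
[ 0.57597604 -0.39334572  0.19731446] 0.9973616473183462 [-1.74981703 -0.93201237 -0.96939303] [ 1.068  1.02  -0.727  0.975 -0.032  1.699  0.483]
(array([0.315, 0.055, 0.008]), array([-0.043,  0.013,  0.007])) (array([0.615, 0.056, 0.006]), array([-0.043,  0.013,  0.007]))
```

Emit:
{"method": "apply_moves", "body": {
  "moves": [0.08,0.018,0.003,-0.04,0.01,0,1,0.11,0.018,0.003,0,0,0,1,0.1,0.018,0,0,0,0,1,0.02,0,0,0,0,0,1,0,0,0,0,0,0,1]
}}

```text
time: 26.75
eef_pos: [0.5893, -0.3324, 0.1262]
eef_rot: [-3.137, 0.838, 1.574]
ft_force: [-0.3, -0.6, 0.5]
opening: 0.997
```

```bash
python3 - <<'E'
from h import *
p,r,o=pose();print(p,o['opening'],o['ft_force'],o['qpos'].round(3))
t=np.radians(43);T=tool([0,np.sin(t),-np.cos(t)],[1,0,0])
print(need([.592,-.270,.060],T))
p,d,c=cam("wrist");cv2.imwrite("pics/w5.png",p)
E
```

```text
[ 0.5893084  -0.33236676  0.12620797] 0.9970249228754595 [-0.27872887 -0.60240803  0.53151044] [ 1.052  1.03  -0.736  1.156 -0.018  1.494  0.491]
(array([ 0.303,  0.01 , -0.007]), array([-0.004,  0.033,  0.004]))
```

View pics/w5.png

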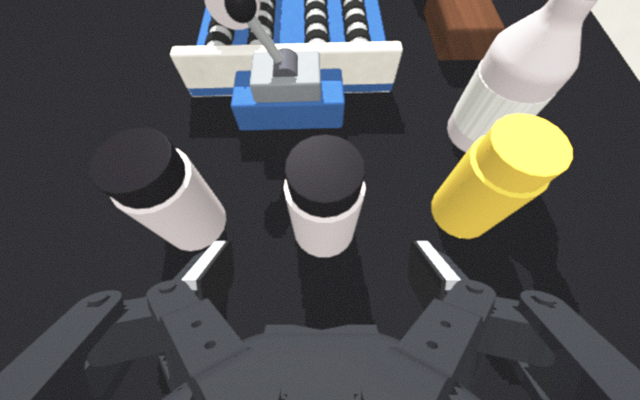

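Jar A is centred between the fingers at (325,190).

Emit:
{"method": "apply_moves", "body": {
  "moves": [0.08,0.006,-0.003,0,0.03,0,1,0.08,0.004,-0.003,0,0,0,1,0.08,0,0,0,0,0,1,0.05,0,0,0,0,0,1,0.01,0,0,0,0,0,1,0,0,0,0,0,0,0,0,0,0,0,0,0,0,0,0,0,0,0,0,0,0,0,0,0,0,0,0]
}}

```text
time: 27.7
eef_pos: [0.596, -0.2835, 0.0718]
eef_rot: [3.125, 0.845, 1.547]
ft_force: [0.5, -0.1, -2.3]
opening: 0.628
```

```bash
python3 - <<'E'
from h import *
p,r,o=pose();print(p,o['opening'],o['ft_force'],o['qpos'].round(3))
M=r.inv().apply(np.array([.592,-.270,.056])-p); print('M',M.round(4),r.as_matrix()[:,0].round(3))
print(need(p+[0,0,.2],r))
E
```

```text
[ 0.59599666 -0.28349734  0.07182352] 0.628239560823511 [ 0.46466183 -0.05602996 -2.28359818] [ 1.037  1.046 -0.741  1.288 -0.013  1.323  0.484]
M [ 0.0207 -0.0043  0.0004] [ 0.016  0.663 -0.748]
(array([-0.499,  0.007, -0.442]), array([0., 0., 0.]))
```

The grip is too shallow (opening 0.628, axis 10–13 mm ahead of the TCP), so I'll reopen and go deeper.

Emit:
{"method": "apply_moves", "body": {
  "moves": [0,0,0,0,0,0,0.75,0,0,0,0,0,0,1,0,0,0,0,0,0,1,0.02,-0.007,0,0,0,-0.03,1,0.03,-0.005,0,0,0,0,1,0.01,0,0,0,0,0,1]
}}

```text
time: 28.3
eef_pos: [0.593, -0.2717, 0.0582]
eef_rot: [3.141, 0.846, 1.569]
ft_force: [-0.2, 0.2, -0.2]
opening: 1.0
```

```bash
python3 - <<'E'
from h import *
p,r,o=pose();print(p,o['opening'],o['ft_force'],o['qpos'].round(3))
M=r.inv().apply(np.array([.592,-.270,.056])-p); print('M',M.round(4),r.as_matrix()[:,0].round(3))
for n in("wrist","top"):
  p,d,c=cam(n);cv2.imwrite(f"pics/{n}6.png",p)
C=cloud(d,c);b=C[165:200,395:440];m=(b[...,2]>.1)&(b[...,2]<.125);print(m.sum(),np.median(b[m],0) if m.sum() else 0)
E
```

```text
[ 0.59295997 -0.27168775  0.05823041] 1.0000839693672179 [-0.20333079  0.15117158 -0.24728392] [ 1.027  1.054 -0.736  1.311 -0.006  1.301  0.481]
M [ 0.0028 -0.001   0.0002] [ 0.001  0.663 -0.749]
454 [ 0.58814331 -0.28322634  0.11258345]
```

View pics/wrist6.png

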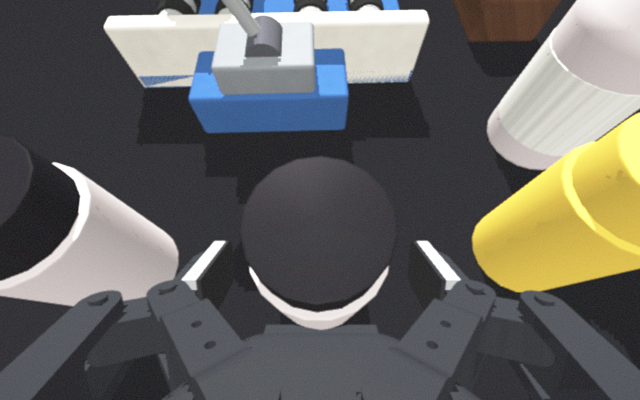

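Emit:
{"method": "apply_moves", "body": {
  "moves": [0,0,0,0,0,0,0,0,0,0,0,0,0,0,0,0,0,0,0,0,0,0,0,0,0,0,0,0,-0.05,0,-0.045,0,0,0,0,-0.1,0,-0.09,0,0,0,0,-0.1,0,-0.09,0,-0.05,0,0,0,0,0,0,-0.25,0,0,0,0,0,0,-0.28,0,0,0,0,0,0,0,0,0],
  "squeeze": 80
}}

```text
time: 29.4
eef_pos: [0.5931, -0.2725, 0.1672]
eef_rot: [3.138, 1.159, 1.563]
ft_force: [1.4, 0.7, -2.0]
opening: 0.657
```

```bash
python3 - <<'E'
from h import *
p,r,o=pose();print(p,o['opening'],o['ft_force'],o['qpos'].round(3));print(r.as_matrix().round(2))
p,d,c=cam("wrist");cv2.imwrite("pics/w7.png",p)
E
```

```text
[ 0.59306318 -0.27251911  0.16722443] 0.6570404329201247 [ 1.37914015  0.65696079 -1.9724815 ] [ 0.955  0.768 -0.71   1.404  0.09   1.261  0.325]
[[ 0.    1.   -0.  ]
 [ 0.4  -0.01 -0.92]
 [-0.92  0.   -0.4 ]]
```

View pics/w7.png

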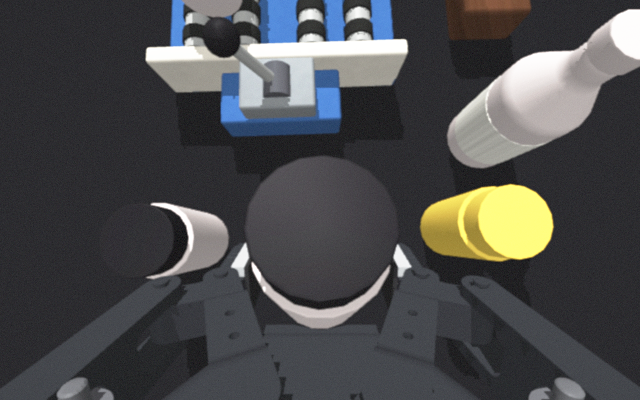

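Emit:
{"method": "apply_moves", "body": {
  "moves": [-0.12,0,0,0,-0.27,0,0,-0.13,0,0,0,-0.27,0,0,-0.13,0,0,0,-0.25,0,0,-0.05,0,-0.13,0,0,0,0,0,0.005,-0.15,0,0,0,0,0,0.005,-0.15,0,0,0,0,0,0.005,-0.15,0,0,0,0,0,0.005,-0.15,0,0,0,0,0,0.005,-0.14,0,0,0,0,0,0,-0.05,0,-0.1,0,0,0,0,0,0,-0.27,0,0,0,0,0,0,-0.28,0,0,0,0,0,0,-0.28,0,0,0,0,0,0,-0.28,0,0,0,0,0,0,-0.2,0,0,0,0,0,0,0,0,0]
}}

```text
time: 31.05
eef_pos: [0.5958, -0.043, 0.2706]
eef_rot: [-0.109, 0.837, -1.715]
ft_force: [0.1, 0.5, -3.7]
opening: 0.656
```

```bash
python3 - <<'E'
from h import *
p,r,o=pose();print(p,o['opening'],o['ft_force'],o['qpos'].round(3))
print(r.as_matrix().round(2))
T=TF(-47);M=np.array([.003,-.001,0])
mid=np.array([.603,.079,.12])-.068*ey
print('mid',mid,need(mid-T.apply(M),T))
E
```

```text
[ 0.59583475 -0.04297903  0.27056575] 0.655624766722204 [ 0.09892805  0.52694829 -3.72047489] [-0.015  0.565 -0.504  1.559  0.817  1.629 -0.739]
[[-0.1   1.    0.  ]
 [-0.66 -0.06 -0.75]
 [-0.74 -0.07  0.67]]
mid [0.60513593 0.01103355 0.12      ] (array([ 0.24 ,  0.058, -0.47 ]), array([-0.032, -0.176,  0.226]))
```

Emit:
{"method": "apply_moves", "body": {
  "moves": [0,0,-0.05,-0.02,-0.13,0.12,0,0,0,-0.1,-0.01,-0.1,0.11,0,0,0,0,0,0,0,0]
}}

```text
time: 31.35
eef_pos: [0.595, -0.0142, 0.2347]
eef_rot: [-0.009, 0.729, -1.555]
ft_force: [-0.6, 0.3, -2.4]
opening: 0.658
```

```bash
cat > tgt.py <<'E'
from h import *
import sys
def go(lane,yo,z,deg,M):
    p,r,o=pose();print(p.round(4),o['opening'].__round__(3),o['ft_force'].round(1),'j6',o['qpos'][5].round(3),o['qpos'].round(2))
    T=TF(deg);b=np.array([.603,.079,z]) if lane=='far' else np.array([.489,.0757,z])
    mid=b+yo*ey
    print('now mid',(p+r.apply(M)).round(4),'d',r.as_matrix()[:,0].round(3),'want',mid.round(4));print(*need(mid-T.apply(M),T))
E
python3 - <<'E'
from tgt import *
go('far',-.068,.115,-48,np.array([.003,-.001,0]))
E
```

```text
[ 0.595  -0.0142  0.2347] 0.658 [-0.6  0.3 -2.4] j6 1.594 [-0.12  0.6  -0.5   1.66  0.93  1.59 -0.89]
now mid [ 0.594  -0.0164  0.2327] d [ 0.012 -0.746 -0.666] want [0.6051 0.011  0.115 ]
[ 0.193  0.042 -0.353] [-0.002  0.008  0.022]
```

Emit:
{"method": "apply_moves", "body": {
  "moves": [0.05,0.012,-0.09,0,0,0.02,0,0.06,0.012,-0.11,0,0,0,0,0.05,0.012,-0.1,0,0,0,0,0.03,0,-0.05,0,0,0,0,0,0,0,0,0,0,0]
}}

```text
time: 31.85
eef_pos: [0.6053, 0.0056, 0.1138]
eef_rot: [-0.011, 0.742, -1.574]
ft_force: [-0.1, -0.2, -2.9]
opening: 0.658
```

```bash
python3 - <<'E'
from tgt import *
go('far',-.068,.083,-48,np.array([.003,-.001,0]))
p,d,c=cam("wrist");cv2.imwrite("pics/w8.png",p)
p,d,c=cam("side");cv2.imwrite("pics/s8.png",cv2.resize(p[120:300,200:440],(800,600)))
E
```

```text
[0.6053 0.0056 0.1138] 0.658 [-0.1 -0.2 -2.9] j6 1.498 [-0.16  0.78 -0.47  1.66  0.98  1.5  -1.05]
now mid [0.6043 0.0034 0.1118] d [-0.003 -0.737 -0.675] want [0.6051 0.011  0.083 ]
[ 0.046  0.003 -0.088] [-0.023 -0.017  0.049]
```

View pics/w8.png

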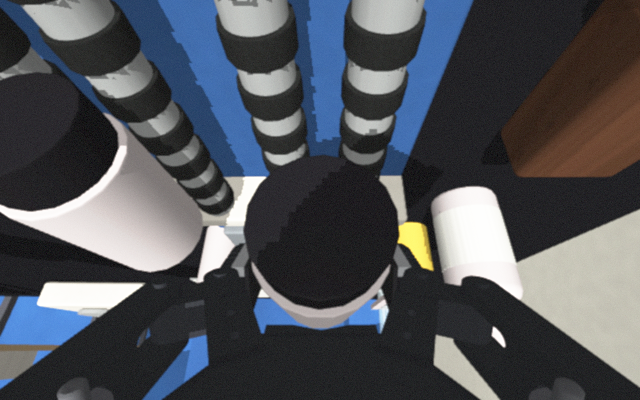

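View pics/s8.png

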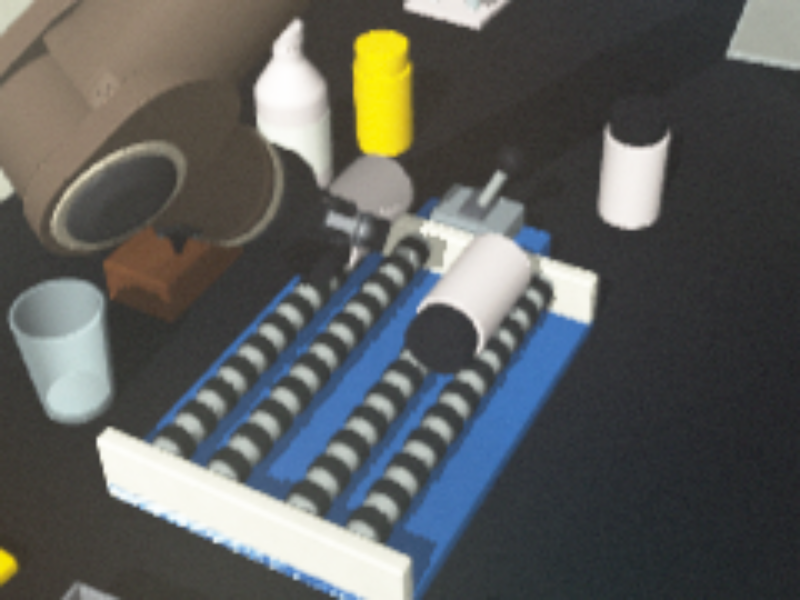

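Emit:
{"method": "apply_moves", "body": {
  "moves": [0.018,0.003,-0.04,-0.02,-0.02,0.05,0,0.02,0,-0.035,0,0,0,0,0.012,0,-0.015,0,0,0,0,0,0,0,0,0,0,0]
}}

```text
time: 32.35
eef_pos: [0.6089, 0.0124, 0.0886]
eef_rot: [0.017, 0.731, -1.529]
ft_force: [-0.0, -0.2, -2.3]
opening: 0.659
```

```bash
python3 - <<'E'
from tgt import *
go('far',-.068,.08,-48,np.array([.003,-.001,0]))
E
```

```text
[0.6089 0.0124 0.0886] 0.659 [-0.  -0.2 -2.3] j6 1.466 [-0.18  0.82 -0.46  1.68  1.02  1.47 -1.1 ]
now mid [0.608  0.0101 0.0866] d [ 0.031 -0.744 -0.668] want [0.6051 0.011  0.08  ]
[ 0.012 -0.01  -0.019] [-0.019  0.003 -0.015]
```

Emit:
{"method": "apply_moves", "body": {
  "moves": [0.012,-0.01,-0.015,-0.02,0,-0.01,0,0.008,0,-0.008,0,0,0,0,0.006,0,-0.006,0,0,0,0,0,0,0,0,0,0,0]
}}

```text
time: 32.75
eef_pos: [0.6065, 0.0129, 0.0808]
eef_rot: [0.005, 0.727, -1.533]
ft_force: [0.2, -0.1, -3.5]
opening: 0.656
```

Emit:
{"method": "apply_moves", "body": {
  "moves": [0.008,0,-0.008,0,0,0,0,0,0,0,0,0,0,0]
}}

```text
time: 32.95
eef_pos: [0.6068, 0.0133, 0.0809]
eef_rot: [0.009, 0.723, -1.531]
ft_force: [0.5, -0.3, -3.5]
opening: 0.654
```

```bash
python3 - <<'E'
from tgt import *
go('far',-.068,.08,-48,np.array([.003,-.001,0]))
E
```

```text
[0.6068 0.0133 0.0809] 0.654 [ 0.5 -0.3 -3.5] j6 1.467 [-0.19  0.83 -0.45  1.68  1.02  1.47 -1.11]
now mid [0.6059 0.011  0.0789] d [ 0.03  -0.749 -0.662] want [0.6051 0.011  0.08  ]
[-0.003 -0.002  0.003] [-0.006  0.018 -0.012]
```

Stalled on the rollers, so it is in contact. Releasing and backing off.

Emit:
{"method": "apply_moves", "body": {
  "moves": [0,0,0,0,0,0,0.8,0,0,0,0,0,0,0.9,0,0,0,0,0,0,0.9,-0.05,0,0,0,0,0,0.9,-0.1,0,0,0,0,0,0.9,-0.12,0,0.05,0,0,0,1,-0.1,0,0.1,0,0,0,1,-0.1,0,0.12,0,0.1,0,1,0,0,0.1,0,0.26,0,1,0,0,0,0,0.27,0,1,0,0,0,0,0.27,0,1,0,0,0,0,0.27,0,1,0,0,0,0,0.27,0,1]
}}

```text
time: 34.25
eef_pos: [0.6047, 0.0627, 0.2695]
eef_rot: [0.167, 1.503, -1.347]
ft_force: [-0.8, -1.0, -1.6]
opening: 1.003
```

```bash
python3 - <<'E'
from h import *
p,r,o=pose();print(p,o['opening'],o['ft_force'],o['qpos'].round(3));print(r.as_matrix().round(2))
p,d,c=cam("top");cv2.imwrite("pics/t9.png",p)
C=cloud(d,c);m=(C[...,2]>.1)&(C[...,2]<.125);m[:,:398]=0;m[:,436:]=0;m[:205]=0;m[245:]=0;q=C[m];print(cv2.minAreaRect((q[:,:2]*1000).astype(np.float32)))
T=tool([0,0,-1],[1,0,0]);print(need([.466,-.37,.28],T))
E
```

```text
[0.60465856 0.06267318 0.2694848 ] 1.002778452600566 [-0.8087083  -0.97141398 -1.55381572] [ 0.309  0.458 -0.744  1.575  0.391  1.254 -0.457]
[[ 0.01  1.    0.06]
 [-0.07  0.06 -1.  ]
 [-1.    0.01  0.07]]
((466.29144287109375, -263.4437255859375), (47.87222671508789, 51.549198150634766), 1.5531781911849976)
(array([ 0.046, -0.532,  1.396]), array([ 0.086,  0.118, -0.026]))
```

View pics/t9.png

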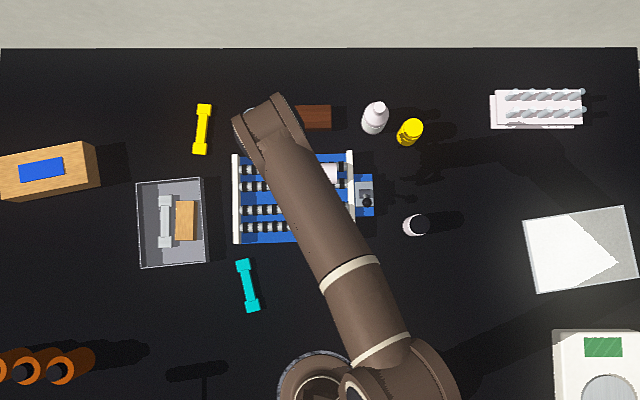

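Jar C is still at (416,225), world (0.466, -0.264).

Emit:
{"method": "apply_moves", "body": {
  "moves": [0,-0.02,0.14,0.09,0.12,-0.03,1,0,-0.05,0.14,0,0,0,1,0,-0.055,0.14,0,0,0,1,0,-0.055,0.14,0,0,0,1,0,-0.055,0.14,0,0,0,1,0,-0.055,0.14,0,0,0,1,0,-0.055,0.14,0,0,0,1,0,-0.055,0.14,0,0,0,1,0,-0.055,0.14,0,0,0,1,0.05,-0.05,0.1,0,0,0,1,0.12,0,0,0,0,0,1,0.1,0,0,0,0.2,0,1,0,0,0,0,0.27,0,1,0,0,0,0,0.27,0,1,0,0,0,0,0.27,0,1,0,0,0,0,0.27,0,1,0,0,0,0,0,0,1]
}}

```text
time: 36.0
eef_pos: [0.4536, -0.3599, 0.1975]
eef_rot: [-3.13, 0.881, 1.6]
ft_force: [-0.1, -0.4, -1.2]
opening: 0.997
```

```bash
python3 - <<'E'
from h import *
p,r,o=pose();print(p,o['opening'],o['ft_force'],o['qpos'].round(3));print(r.as_matrix().round(3))
t=np.radians(42);T=tool([0,np.sin(t),-np.cos(t)],[1,0,0]);d=np.array([0,np.sin(t),-np.cos(t)])
g=np.array([.466,-.264,.060])
print(need(g-.09*d,T),need(g,T))
E
```

```text
[ 0.45360567 -0.35987872  0.1974803 ] 0.9965905108952032 [-0.09405082 -0.39962783 -1.21947191] [ 1.233  0.814 -0.704  1.364 -0.054  1.539  0.624]
[[-0.018  1.     0.011]
 [ 0.636  0.02  -0.771]
 [-0.771 -0.007 -0.637]]
(array([0.256, 0.045, 0.059]), array([0.02 , 0.082, 0.036])) (array([0.556, 0.051, 0.046]), array([0.02 , 0.082, 0.036]))
```

Emit:
{"method": "apply_moves", "body": {
  "moves": [0.06,0.015,0.025,0.02,0.08,0.04,1,0.08,0.015,0.025,0,0,0,1,0.08,0.01,0.005,0,0,0,1,0.04,0,0,0,0,0,1,0,0,0,0,0,0,1]
}}

```text
time: 36.5
eef_pos: [0.4691, -0.3167, 0.1294]
eef_rot: [3.136, 0.852, 1.573]
ft_force: [-0.6, -1.1, -0.5]
opening: 0.999
```

```bash
python3 - <<'E'
from h import *
p,r,o=pose();print(p,o['opening'],o['ft_force'],o['qpos'].round(3));print(r.as_matrix().round(3)[:,0])
t=np.radians(42);T=tool([0,np.sin(t),-np.cos(t)],[1,0,0])
print(need([.466,-.264,.060],T))
p,d,c=cam("wrist");cv2.imwrite("pics/w10.png",p)
E
```

```text
[ 0.46913263 -0.31670385  0.12943223] 0.9988653211400522 [-0.60608283 -1.05553249 -0.53794558] [ 1.209  0.871 -0.705  1.471 -0.062  1.38   0.621]
[-0.002  0.658 -0.753]
(array([ 0.29, -0.01,  0.02]), array([0.015, 0.028, 0.003]))
```

View pics/w10.png

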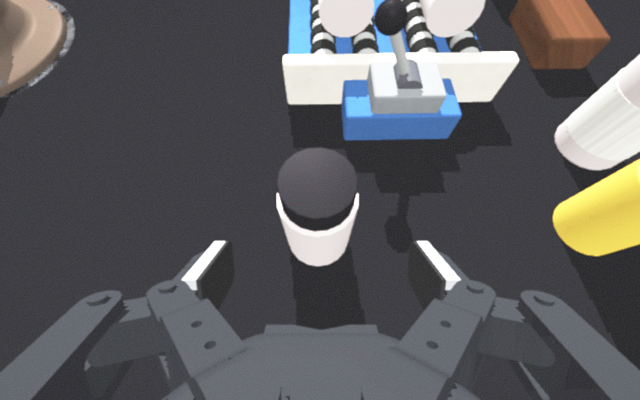

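Jar C is at (318,205), centred. Advancing.

Emit:
{"method": "apply_moves", "body": {
  "moves": [0.08,-0.006,0.01,0.01,0.03,0,1,0.08,-0.004,0.01,0,0,0,1,0.08,0,0,0,0,0,1,0.05,0,0,0,0,0,1,0.02,0,0,0,0,0,1,0,0,0,0,0,0,1]
}}

```text
time: 37.15
eef_pos: [0.4709, -0.2648, 0.0632]
eef_rot: [3.125, 0.856, 1.561]
ft_force: [-0.3, -1.2, -0.2]
opening: 1.002
```

```bash
python3 - <<'E'
from h import *
p,r,o=pose();print(p,o['opening'],o['ft_force'],o['qpos'].round(3))
M=r.inv().apply(np.array([.466,-.264,.056])-p); print('M',M.round(4),r.as_matrix()[:,0].round(3))
E
```

```text
[ 0.47088956 -0.26482305  0.06315498] 1.0019838593667942 [-0.32243499 -1.18227302 -0.18162444] [ 1.182  0.911 -0.703  1.604 -0.052  1.193  0.617]
M [ 0.0059 -0.005   0.004 ] [ 0.007  0.656 -0.755]
```

Emit:
{"method": "apply_moves", "body": {
  "moves": [0,-0.015,0,0,0,0,1,0,0,0,0,0,0,0,0,0,0,0,0,0,0,0,0,0,0,0,0,0,0,0,0,0,0,0,0,-0.05,0,-0.045,0,0,0,0,-0.1,0,-0.09,0,0,0,0,-0.1,0,-0.09,0,-0.05,0,0,-0.08,0,-0.05,0,-0.25,0,0,-0.1,0,0,0,-0.28,0,0,-0.1,0,0,0,-0.28,0,0,-0.05,0,0,0,-0.28,0,0,0,0,0,0,-0.28,0,0,0,0,0,0,0,0,0]
}}

```text
time: 38.55
eef_pos: [0.4644, -0.3008, 0.2791]
eef_rot: [0.334, 1.514, -1.242]
ft_force: [1.5, 1.3, -3.5]
opening: 0.65
```

```bash
python3 - <<'E'
from tgt import *
go('near',.068,.25,-20,np.array([.006,0,.004]))
p,d,c=cam("wrist");cv2.imwrite("pics/w11.png",p)
E
```

```text
[ 0.4644 -0.3008  0.2791] 0.65 [ 1.5  1.3 -3.5] j6 1.151 [ 1.01  0.31 -0.68  1.72  0.26  1.15  0.25]
now mid [ 0.4645 -0.3051  0.2733] d [ 0.018 -0.054 -0.998] want [0.4869 0.1437 0.25  ]
[ 0.003  0.066 -1.504] [-0.075 -0.564 -0.021]
```

View pics/w11.png

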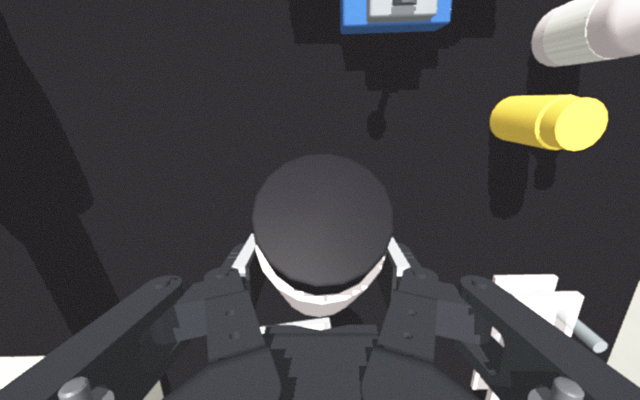

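Emit:
{"method": "apply_moves", "body": {
  "moves": [0,0.007,-0.15,-0.04,0,0,0,0,0.007,-0.15,-0.03,0,0,0,0,0.007,-0.15,0,0,0,0,0,0.007,-0.15,0,0,0,0,0,0.007,-0.15,0,0,0,0,0,0.007,-0.15,0,0,0,0,0,0.007,-0.15,0,0,0,0,0,0.007,-0.15,0,0,0,0,0,0.007,-0.14,0,0,0,0,0,0,-0.05,0,-0.1,0,0,0,0,0,0,-0.28,0,0,0,0,0,0,-0.28,0,0,0,0,0,0,-0.28,0,0,0,0,0,0,-0.28,0,0,0,0,0,0,-0.2,0,0,0,0,0,0,0,0,0]
}}

```text
time: 40.2
eef_pos: [0.4735, 0.1166, 0.2557]
eef_rot: [-0.043, 0.781, -1.622]
ft_force: [0.2, 0.2, -3.8]
opening: 0.649
```

```bash
python3 - <<'E'
from tgt import *
go('near',.068,.13,-48.5,np.array([.006,0,.004]))
E
```

```text
[0.4735 0.1166 0.2557] 0.649 [ 0.2  0.2 -3.8] j6 1.757 [-0.2   0.57 -0.72  1.71  0.74  1.76 -1.14]
now mid [0.4733 0.1095 0.2543] d [-0.036 -0.709 -0.704] want [0.4869 0.1437 0.13  ]
[ 0.21   0.054 -0.375] [-0.026 -0.11   0.112]
```

Emit:
{"method": "apply_moves", "body": {
  "moves": [0.05,0.013,-0.09,-0.01,0,0.06,0,0.06,0.015,-0.11,-0.01,-0.05,0.05,0,0.06,0.015,-0.11,0,-0.06,0,0,0.03,0.01,-0.05,0,0,0,0,0,0,0,0,0,0,0]
}}

```text
time: 40.7
eef_pos: [0.4898, 0.1458, 0.1311]
eef_rot: [-0.01, 0.738, -1.568]
ft_force: [0.4, -0.6, -2.4]
opening: 0.651
```

```bash
python3 - <<'E'
from tgt import *
go('near',.068,.085,-48.5,np.array([.006,0,.004]))
p,d,c=cam("top");cv2.imwrite("pics/t12.png",p)
E
```

```text
[0.4898 0.1458 0.1311] 0.651 [ 0.4 -0.6 -2.4] j6 1.658 [-0.31  0.78 -0.66  1.72  0.85  1.66 -1.31]
now mid [0.4899 0.1387 0.1301] d [ 0.002 -0.74  -0.673] want [0.4869 0.1437 0.085 ]
[ 0.089 -0.009 -0.123] [-0.017 -0.026  0.04 ]
```

View pics/t12.png

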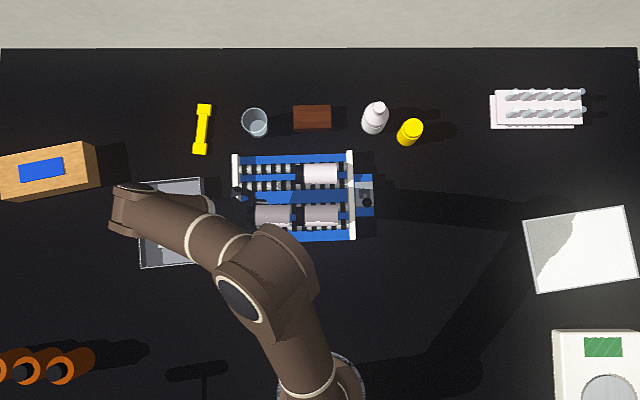

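Emit:
{"method": "apply_moves", "body": {
  "moves": [0.035,-0.009,-0.05,-0.02,-0.02,0.04,0,0.035,0,-0.045,0,0,0,0,0.02,0,-0.025,0,0,0,0,0.006,0,-0.006,0,0,0,0,0,0,0,0,0,0,0]
}}

```text
time: 41.25
eef_pos: [0.489, 0.1487, 0.0872]
eef_rot: [0.009, 0.73, -1.535]
ft_force: [0.1, -0.4, -1.2]
opening: 0.647
```

```bash
python3 - <<'E'
from tgt import *
go('near',.068,.08,-48.5,np.array([.006,0,.004]))
E
```

```text
[0.489  0.1487 0.0872] 0.647 [ 0.1 -0.4 -1.2] j6 1.609 [-0.33  0.84 -0.64  1.75  0.9   1.61 -1.37]
now mid [0.4892 0.1416 0.0862] d [ 0.026 -0.745 -0.667] want [0.4869 0.1437 0.08  ]
[ 0.009 -0.008 -0.02 ] [-0.012 -0.011 -0.006]
```

Emit:
{"method": "apply_moves", "body": {
  "moves": [0.01,-0.006,-0.014,0,0,0,0,0.008,0,-0.008,0,0,0,0,0,0,0,0,0,0,0]
}}

```text
time: 41.55
eef_pos: [0.489, 0.1491, 0.0878]
eef_rot: [0.022, 0.721, -1.527]
ft_force: [-0.1, -0.4, -3.7]
opening: 0.651
```

Emit:
{"method": "apply_moves", "body": {
  "moves": [0.008,0,-0.008,0,0,0,0,0,0,0,0,0,0,0]
}}

```text
time: 41.75
eef_pos: [0.4893, 0.1498, 0.0875]
eef_rot: [0.026, 0.72, -1.525]
ft_force: [0.2, -0.6, -3.4]
opening: 0.65
```

Emit:
{"method": "apply_moves", "body": {
  "moves": [0,0,0,0,0,0,0.75,0,0,0,0,0,0,0.85,0,0,0,0,0,0,0.9,-0.05,0,0,0,0,0,0.9,-0.1,0,0,0,0,0,0.9,-0.12,0,0.05,0,0,0,1,-0.1,0,0.1,0,0,0,1,-0.1,0,0.1,0,0.1,0,1,0,0,0.05,0,0.26,0,1,0,0,0,0,0.27,0,1,0,0,0,0,0.27,0,1,0,0,0,0,0.27,0,1,0,0,0,0,0.27,0,1]
}}

```text
time: 43.05
eef_pos: [0.4826, 0.2121, 0.2586]
eef_rot: [0.298, 1.498, -1.227]
ft_force: [0.2, -1.0, -0.3]
opening: 0.998
```

```bash
python3 - <<'E'
from h import *
p,r,o=pose();print(p,o['opening'],o['ft_force'],o['qpos'].round(3));print(r.as_matrix().round(2))
p,d,c=cam("top");cv2.imwrite("pics/t13.png",p)
p,d,c=cam("side");cv2.imwrite("pics/s13.png",cv2.resize(p[120:300,200:440],(800,600)))
E
```

```text
[0.48260679 0.21213478 0.2586497 ] 0.9981190091432229 [ 0.18509366 -0.95452852 -0.28460131] [ 0.178  0.376 -0.931  1.763  0.394  1.204 -0.83 ]
[[ 0.02  1.    0.04]
 [-0.07  0.05 -1.  ]
 [-1.    0.02  0.07]]
```

View pics/t13.png

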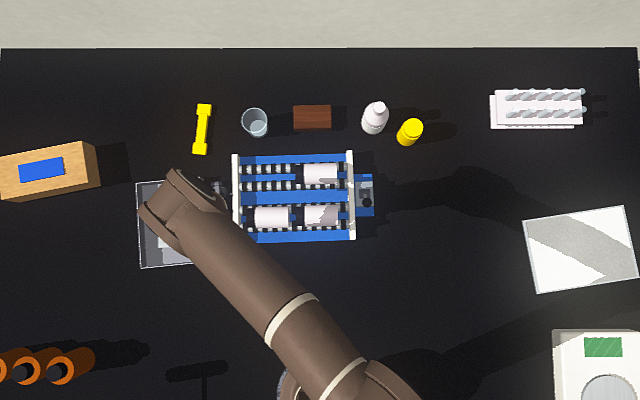

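View pics/s13.png

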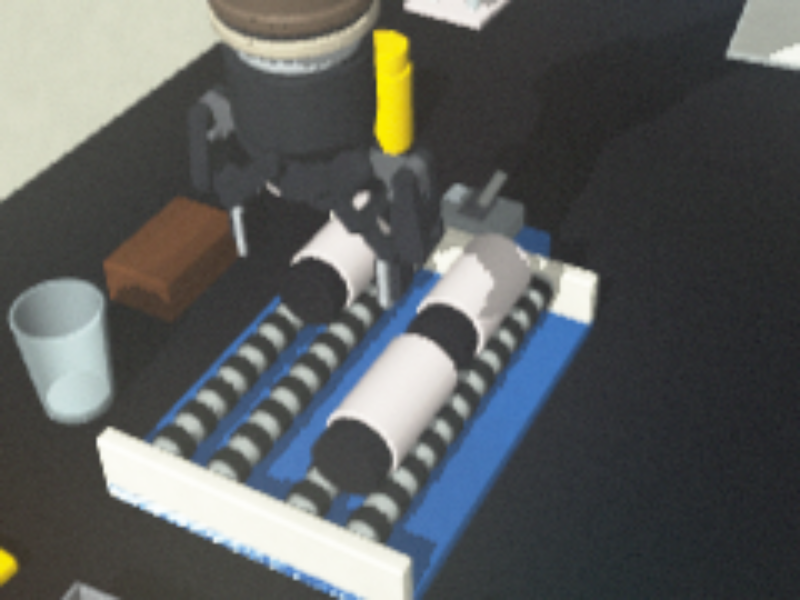

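All three jars lie in the lanes (top px 271,216; 322,215; 321,173), none beyond the rollers. Now the lever.

Emit:
{"method": "apply_moves", "body": {
  "moves": [0,0,0.13,0,0.06,0,0.8,0,0,0.14,0,0.06,0,0.5,0,0,0.14,0,0,0,0.2,0,0,0.14,0,0,0,0,0,0,0.14,0,0,0,0,0,0,0.14,0,0,0,0,0,0,0.14,0,0,0,0,0,0,0.1,-0.1,0,0,0,0,0,0,-0.28,0,0,0,0,0,0,-0.28,0,0,0,0,0,0,-0.28,0,0,0,0,0,0,-0.28,0,0,0,0,0,0,-0.28,0,0,0,0,0,0,-0.28,0,0,0,0,0,0,-0.28,0,0,0,0,0,0,-0.28,0,0,0,0,0,0,-0.28,0,0,0,0,0,0,-0.28,0,0,0,0,0,0,0,0,0,0]
}}

```text
time: 45.05
eef_pos: [0.4997, -0.0999, 0.2732]
eef_rot: [-1.838, 1.541, -1.784]
ft_force: [-0.4, 0.4, -0.7]
opening: 0.0
```

```bash
python3 - <<'E'
from h import *
p,r,o=pose();print(p,o['opening'],o['ft_force'],o['qpos'].round(3));print(r.as_matrix().round(2))
print(need([.47,-.12,.2],tool([0,0,-1],[0,1,0])))
p,d,c=cam("top");cv2.imwrite("pics/t14.png",p);C=cloud(d,c);hsv=cv2.cvtColor(p,cv2.COLOR_BGR2HSV)
p,d,c=cam("wrist");cv2.imwrite("pics/w14.png",p)
E
```

```text
[ 0.49965608 -0.09993367  0.27318541] 5.8598923595075776e-05 [-0.36610852  0.44925873 -0.73831913] [ 1.016  0.43  -1.213  1.778  0.454  1.25   1.302]
[[-0.01 -0.05  1.  ]
 [-0.03  1.    0.05]
 [-1.   -0.03 -0.01]]
(array([ 0.246, -0.054, -0.1  ]), array([ 0.103, -0.014,  0.055]))
```

View pics/w14.png

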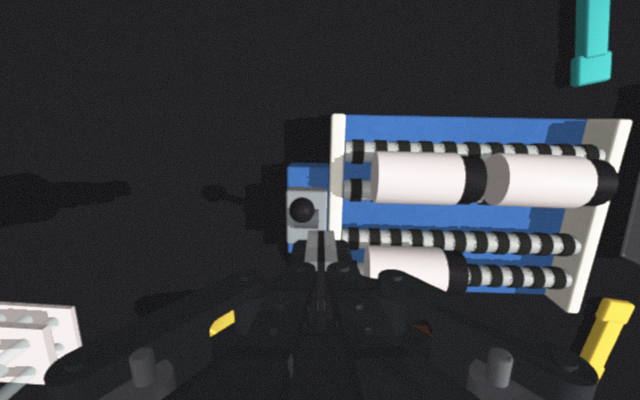

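Emit:
{"method": "apply_moves", "body": {
  "moves": [0,-0.03,-0.05,0.1,-0.01,0.05,0,0.05,-0.03,-0.05,0,0,0,0,0.1,0,0,0,0,0,0,0.1,0,0,0,0,0,0,0,0,0,0,0,0,0]
}}

```text
time: 45.65
eef_pos: [0.4702, -0.1177, 0.1981]
eef_rot: [-1.733, 1.565, -1.757]
ft_force: [-0.1, -0.3, 0.8]
opening: -0.002
```

```bash
python3 - <<'E'
from h import *
p,r,o=pose();print(p,o['opening'],o['ft_force']);print(r.as_matrix().round(2))
print(need([.475,-.12,.116],tool([0,0,-1],[0,1,0])))
E
```

```text
[ 0.4701919  -0.11771441  0.19810958] -0.002456050750041652 [-0.13268252 -0.27144606  0.80396115]
[[-0.    0.02  1.  ]
 [-0.01  1.   -0.02]
 [-1.   -0.01 -0.  ]]
(array([ 0.274, -0.006,  0.016]), array([-0.045, -0.002,  0.012]))
```

Emit:
{"method": "apply_moves", "body": {
  "moves": [0.1,-0.006,0,-0.04,0,0.01,0,0.1,0,0,0,0,0,0,0.07,0,0,0,0,0,0,0,0,0,0,0,0,0]
}}

```text
time: 46.05
eef_pos: [0.4739, -0.1191, 0.1198]
eef_rot: [-1.058, 1.566, -1.068]
ft_force: [0.1, 0.9, -0.4]
opening: 0.001
```

```bash
python3 - <<'E'
from h import *
p,r,o=pose();print(p,o['ft_force'])
p,d,c=cam("side");cv2.imwrite("pics/s15.png",cv2.resize(p[130:250,280:440],(800,600),interpolation=cv2.INTER_CUBIC))
E
```

```text
[ 0.47386652 -0.11914888  0.11982411] [ 0.06333044  0.87830889 -0.40184361]
```

View pics/s15.png

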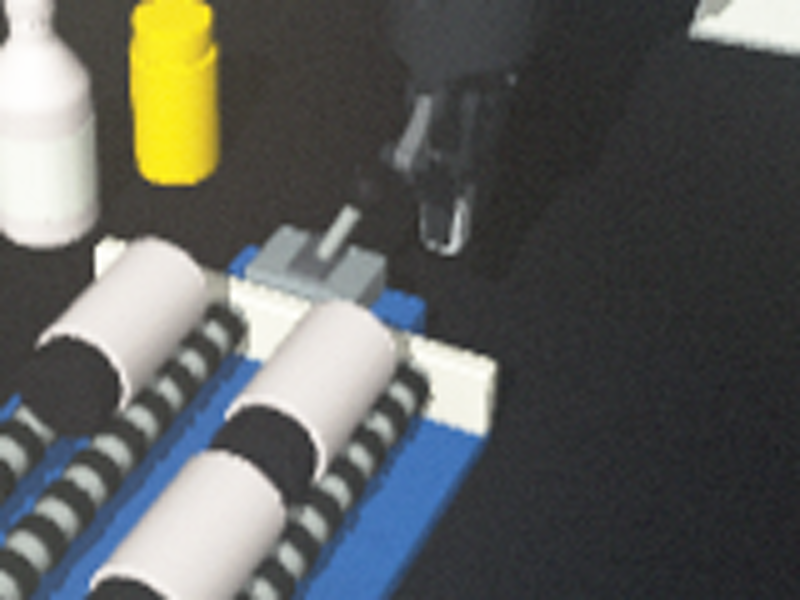

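Emit:
{"method": "apply_moves", "body": {
  "moves": [0,0,0.05,0,0,0,0,0,0,0.05,0,0,0,0,0,0,0.05,0,0,0,0,0,0,0.05,0,0,0,0,0,0,0.05,0,0,0,0,0,0,0.02,0,0,0,0]
}}

```text
time: 46.7
eef_pos: [0.5622, -0.1194, 0.1349]
eef_rot: [-0.69, 1.556, -0.706]
ft_force: [-0.7, 0.7, 0.2]
opening: 0.0
```

Emit:
{"method": "apply_moves", "body": {
  "moves": [0,0,0.03,0,0,0,0,0,0,0.02,0,0,0,0]
}}

```text
time: 46.9
eef_pos: [0.5655, -0.1194, 0.1349]
eef_rot: [-2.449, 1.55, -2.467]
ft_force: [-26.2, 1.0, 16.8]
opening: -0.001
```

```bash
python3 - <<'E'
from h import *
p,r,o=pose();print(p,o['ft_force'])
p,d,c=cam("side");cv2.imwrite("pics/s16.png",cv2.resize(p[130:250,280:440],(800,600),interpolation=cv2.INTER_CUBIC))
E
```

```text
[ 0.56548939 -0.11943808  0.13492636] [-26.21832141   0.96427072  16.75413261]
```

View pics/s16.png

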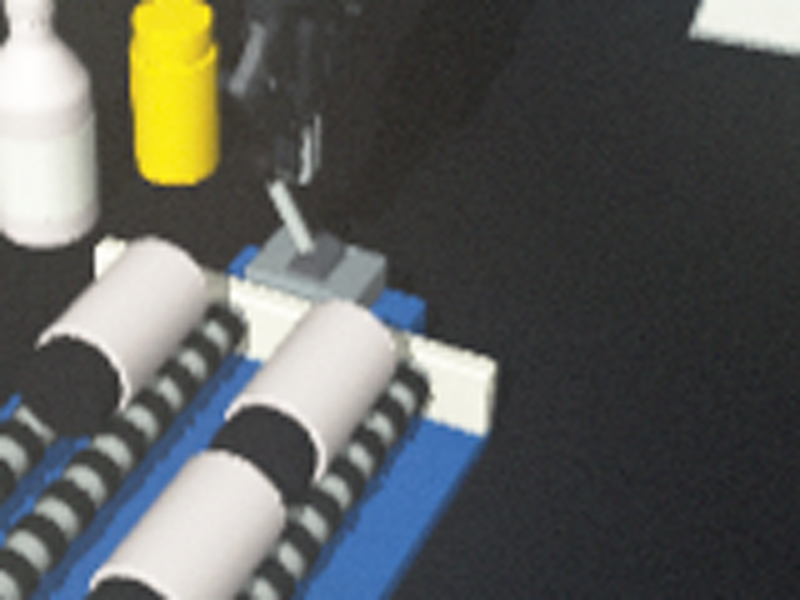

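The force rose to 26 N, so the lever is at its end stop. Backing off and checking.

Emit:
{"method": "apply_moves", "body": {
  "moves": [0,0,-0.05,0,0,0,0,0,0,-0.1,0,0,0,0,-0.05,0,-0.1,0,0,0,0,-0.15,0,-0.05,0,0,0,0,-0.15,0,0,0,0,0,0,-0.15,0.1,-0.1,0,0,0,0,0,-0.15,0,0,0,0,0,0,-0.15,0,0,0,0,0,0,-0.15,0,0,0,0,0,0,-0.1,0,0,0,0]
}}

```text
invalid input
```

```bash
python3 - <<'E'
from h import *
p,r,o=pose();print(p,o['ft_force'])
p,d,c=cam("side");cv2.imwrite("pics/s17.png",cv2.resize(p[120:270,220:420],(800,600),interpolation=cv2.INTER_CUBIC))
p,d,c=cam("top");cv2.imwrite("pics/t17.png",p);C=cloud(d,c)
b=(C[...,2]>.09)&(C[...,2]<.16)&(np.abs(C[...,1]+.125)<.03)&(np.abs(C[...,0]-.56)<.08)&(p.max(-1)<45)
print(b.sum(),C[b].mean(0),C[b].max(0),C[b].min(0))
z=(C[...,2]>.09)&(C[...,2]<.125)&(C[...,1]>-.075)&(C[...,1]<.225)&(C[...,0]>.42)&(C[...,0]<.68)
n,l,st,ce=cv2.connectedComponentsWithStats(z.astype(np.uint8))
for i in range(1,n):
  if st[i,4]>100:
    q=C[l==i];rel=(q-E0);u=rel@ex;v=rel@ey;print(st[i],'mill x',np.percentile(u,[2,98]).round(3),'y',np.percentile(v,[1,99]).round(3),'ztop',np.percentile(q[:,2],95).round(3))
E
```

```text
[ 0.56548563 -0.11938084  0.13492986] [-25.31561407   0.30220636  14.8088293 ]<stdin>:6: RuntimeWarning: Mean of empty slice.
  ret = um.true_divide(
Traceback (most recent call last):
ValueError: zero-size array to reduction operation maximum which has no identity
```

View pics/s17.png

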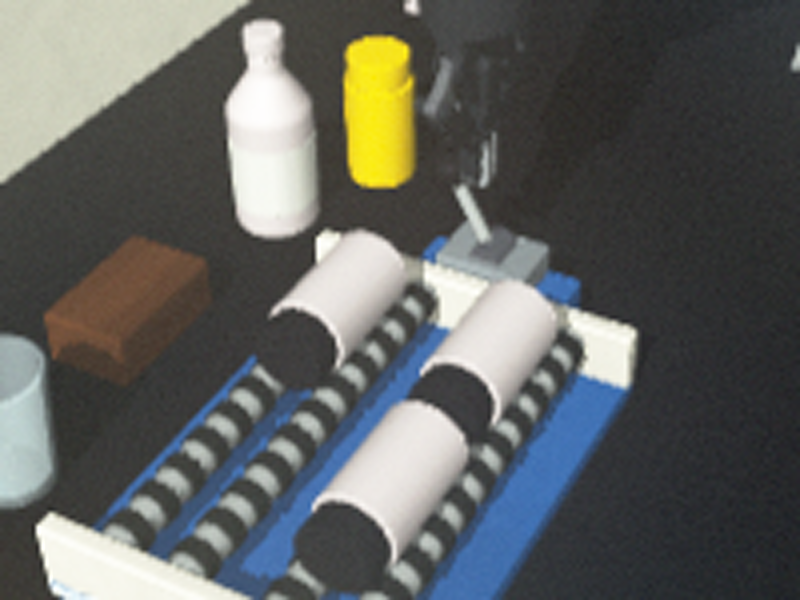

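View pics/t17.png

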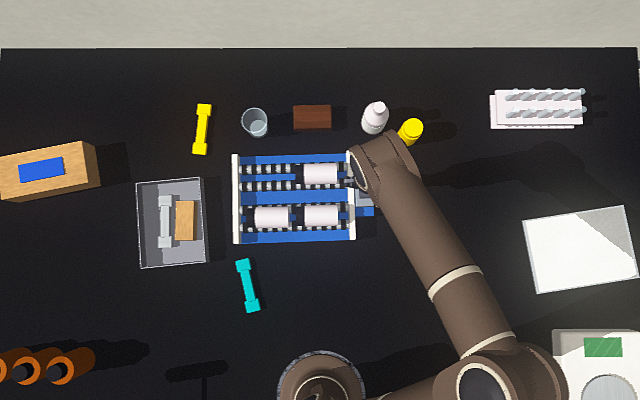

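The call was malformed, so nothing moved. Resending.

Emit:
{"method": "apply_moves", "body": {
  "moves": [0,0,-0.05,0,0,0,0,0,0,-0.1,0,0,0,0,-0.05,0,-0.1,0,0,0,0,-0.15,0,-0.05,0,0,0,0,-0.15,0,0,0,0,0,0,-0.1,-0.1,0,0,0,0,0,0,-0.15,0,0,0,0,0,0,-0.15,0,0,0,0,0,0,-0.15,0,0,0,0,0,0,-0.15,0,0,0,0,0,0,0,0,0,0,0,0]
}}

```text
time: 48.15
eef_pos: [0.4703, -0.3298, 0.2953]
eef_rot: [-1.872, 1.543, -1.888]
ft_force: [-0.4, 0.3, 0.1]
opening: -0.001
```

```bash
cat > chk.py <<'E'
from h import *
p,r,o=pose();print(p,o['ft_force'],o['time'])
p,d,c=cam("side");cv2.imwrite("pics/s18.png",cv2.resize(p[120:270,220:420],(800,600),interpolation=cv2.INTER_CUBIC))
p,d,c=cam("top");cv2.imwrite("pics/t18.png",p);C=cloud(d,c)
b=(C[...,2]>.09)&(C[...,2]<.16)&(np.abs(C[...,1]+.125)<.03)&(np.abs(C[...,0]-.56)<.08)
print(b.sum());
if b.sum(): print(C[b].mean(0),C[b].max(0),C[b].min(0))
z=(C[...,2]>.09)&(C[...,2]<.125)&(C[...,1]>-.075)&(C[...,1]<.225)&(C[...,0]>.42)&(C[...,0]<.68)
n,l,st,ce=cv2.connectedComponentsWithStats(z.astype(np.uint8))
for i in range(1,n):
  if st[i,4]>100:
    q=C[l==i];rel=(q-E0);u=rel@ex;v=rel@ey;print(st[i],'mill x',np.percentile(u,[2,98]).round(3),'y',np.percentile(v,[1,99]).round(3),'ztop',np.percentile(q[:,2],95).round(3))
E
python3 chk.py
```

```text
[ 0.47027923 -0.3297909   0.29532168] [-0.44817179  0.25734865  0.11186156] 48.15
93
[ 0.58278516 -0.11909145  0.12616156] [ 0.59676706 -0.10724436  0.14042019] [ 0.56194094 -0.13109839  0.09109847]
[295 163  42  21 820] mill x [0.031 0.083] y [-0.121 -0.012] ztop 0.113
[296 205  42  22 831] mill x [-0.082 -0.031] y [-0.12  -0.011] ztop 0.113
[246 207  43  21 841] mill x [-0.083 -0.031] y [0.01  0.121] ztop 0.113
```

View pics/s18.png

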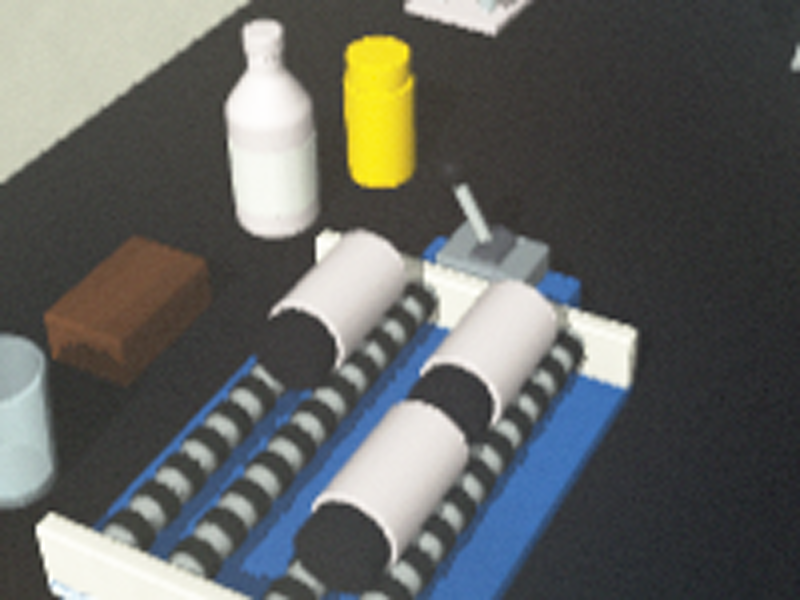

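View pics/t18.png

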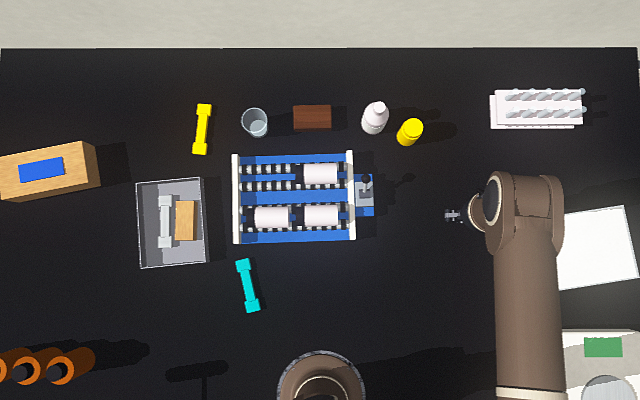

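```bash
python3 - <<'E'
from h import *
a=np.load('top0.npz');c=cams.calibration('top')
p2,d2,_=cam('top')
for p,C in ((a['p'],a['C']),(p2,cloud(d2,c))):
    b=(C[...,2]>.12)&(C[...,2]<.16)&(np.abs(C[...,1]+.12)<.025)&(np.abs(C[...,0]-.555)<.06)
    v,u=np.nonzero(b&(p.max(-1)<60)); m=np.median(C[v,u],0)
    print(len(u),u.mean(),v.mean(),m, ray(c,u.mean(),v.mean(),.13))
E
```

```text
61 366.55737704918033 202.13114754098362 [ 0.52237642 -0.12090952  0.13525929] [ 0.52272421 -0.1206665   0.13      ]
57 365.5438596491228 178.140350877193 [ 0.58570608 -0.11934524  0.13299976] [ 0.58599302 -0.11886393  0.13      ]
```

```bash
python3 -c "
from rig import job,get_obs
print(job.hand_in(),get_obs()['time'])"
```

```text
the job is handed in; nothing more can be done
the job is handed in; nothing more can be done
```

The roller mill job is finished and handed in at about 48 s of the 208 s allowed.

- **Clearing:** I moved the steel spanner and the carton off the rollers into the grey tray. The last top picture shows both lying there.
- **Jars:** Three jars were present, and all now lie lengthways on the rollers, two in the near lane and one in the far lane. The depth check shows them within ±121 mm of the mill's middle along the rollers, which reach ±150 mm.
- **Switch:** After that I pushed the lever over until it stopped at about 26 N. Its tip then moved from x = 0.522 m to 0.586 m, which fits the full 1.0 rad to within a few hundredths.
- **Left alone:** The beaker, wash bottle, wooden case and the yellow and teal look-alikes look unmoved in the pictures, and the gripper ended clear of everything.

Three things went less than smoothly:

- **Joint 6:** It read 1.8534 once, just over the stated 1.85 limit, while I lifted the first jar. I turned it away at once.
- **Second jar's grip:** It was too shallow at first, so I took it again deeper.
- **Wrist force:** It showed no clear change when the jars touched the rollers. I judged contact by the arm stalling, then confirmed it in the pictures.

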